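# Restock the two-lane feed caddy, oldest parts first

### The job

Restock the blue two-lane feed caddy on the assembly bench, one lane of hubs and one lane of square end caps: first bring both the old hub and the old cap forward, each alone in a lane, up against the low front lip, and only then gather the two scattered new hubs and the one new cap and stand each flat on the lane floor behind the old part of its own kind. The wide-necked hub and the oblong cap are other models: leave them where they are. All loaded parts stand upright, one kind to a lane, and nothing is left in hand.

Things in the scene. Friction and masses are not known exactly. Their poses are not given: they have to be found in the camera images.
- caddy: Blue open caddy, fixed, 210 (x) by 139 mm (y), yaw within 0.2 rad. Two lanes along x, each 200 by 62 mm inside, centred at y = +33.5 and -33.5 mm. Floor 4 mm thick. Heights over bench: sides and divider 14, front lip (-x, near the robot, inner face x = -100 mm) 10, back wall 30 mm. Origin: centre of underside, at bench height. Either lane may hold the old hub; the other has the old cap.
- hub_old: Hub, cast grey metal, 50 mm high: round flange 52 mm across, 12 mm thick, with four small holes; on it a round neck 28 mm across (12 to 50 mm up) with a 14 mm dark bore. 0.14 kg. Origin: centre of underside; z up. Grip by the neck. The old one: the hub that stands in the caddy, in the back half of one lane, at the start.
- cap_old: End cap, cast grey metal, 50 mm high: plate 52 by 52 mm, 12 mm thick, a small hole at each corner; on it a square boss 28 by 28 mm (12 to 50 mm up), closed top. 0.15 kg. Origin: centre of underside; x, y along the sides of plate and boss, z up. Grip by the boss. The old one: the cap that stands in the caddy, in the back half of the other lane, at the start, square to the lane.
- hub_1: Hub, cast grey metal, 50 mm high: round flange 52 mm across, 12 mm thick, with four small holes; on it a round neck 28 mm across (12 to 50 mm up) with a 14 mm dark bore. 0.14 kg. Origin: centre of underside; z up. Grip by the neck. New: stands loose on the bench beside the caddy.
- hub_2: Hub, cast grey metal, 50 mm high: round flange 52 mm across, 12 mm thick, with four small holes; on it a round neck 28 mm across (12 to 50 mm up) with a 14 mm dark bore. 0.14 kg. Origin: centre of underside; z up. Grip by the neck. New: stands loose on the bench beside the caddy; the same as hub_1.
- cap_1: End cap, cast grey metal, 50 mm high: plate 52 by 52 mm, 12 mm thick, a small hole at each corner; on it a square boss 28 by 28 mm (12 to 50 mm up), closed top. 0.15 kg. Origin: centre of underside; x, y along the sides of plate and boss, z up. Grip by the boss. New: stands loose on the bench beside the caddy, turned up to 0.6 rad; it fits into a lane only when roughly square to it.
- hub_wide: Look-alike of the hub, another model, to be left alone: same material, flange (52 mm) and height (50 mm), but a wide neck 44 mm across with a dark bore 30 mm across. Stands on the bench. Origin: centre of the underside.
- cap_long: Look-alike of the cap, another model, to be left alone: same material, boss and height, but an oblong plate, 76 mm along its x by 52 mm along its y. Stands on the bench. Origin: centre of the underside.
Things that resemble listed ones, but are neither listed nor needed, are in the scene too. Leave any purple look-alike of the cap_old alone.

How it is judged:
By the outcome, as a careful person would: the job done as asked, in the order asked, and still so for the second after the job is handed in, with the robot touching nothing.
It also fails if it takes over 128 s, if anything falls off the work surface, if the arm or the gripper's body presses on something with over 40 N, if the wrist force passes 120 N, or if a joint passes its speed limit or range.

### The arm

A 6-joint arm with a two-finger parallel gripper is mounted at the origin on the work surface. World frame = base frame: x ahead of the robot, y to its left, z up, the work surface at z = 0. Lengths are in m, angles in degrees, forces in N, time in s.
With the tool pointing down it reaches from about 0.275 to 0.825 m from the base axis. Payload 4.9 kg.
Tool frame: the origin (TCP) lies between the finger pads; the fingertips stand 22 mm ahead of it and the grasp point (between the pads) lies 3 mm ahead of it; z points along the fingers, y is the line along which they close (so a half turn about z gives the same grasp; the last joint's range is limited). The gripper opens to 85 mm and grips with 20 to 120 N. Pads are 22 mm wide; open, the fingers measure 114 mm over their backs; the gripper's body (76 mm by 85 mm) begins 54 mm behind the grasp point. The pads swing forward as they close: fully open they stand 13 mm farther back than shut.
Start: joints at [-72.032, 18.69, -11.035, 60.275, 0, 82.311], TCP at [0.238, -0.496, 0.222] pointing down, gripper open.
Joint ranges: [-152.03, 152.03], [-55.5, 102.48], [-74.3, 77.21], [-110.64, 120.58], [-84.22, 78.4], [-180, 180]. Speed limits (degrees/s): [147.25, 147.25, 180, 180, 180, 180].

### API

Orientations are given as a 3x3 rotation matrix whose columns are the frame's x, y, z axes.
In Python, from bench import ctrl gives the robot as it stands.
- The arm moves only by the tool arm_command, never from a script. Its argument "commands" is a list of rows, each a list of 2 entries, a list of its own where there are three numbers: the shift along the tool's x, y, z in units of 30 mm (1.0 is 30 mm), then the turn, a rotation vector about the tool's x, y, z in units of 8 degrees (1.0 is 8 degrees). In form: [[[tx, ty, tz], [ax, ay, az]], ...]. A call has exactly 5 rows; each row shifts and turns the commanded pose from where the row before left it, along the tool's axes as they then stand; what a row does not reach is not made up. A row lasts 1/8 s, in which the tool goes at most 62.5 mm and 10.7 degrees, less where a joint would pass 70% of its speed; a pose out of reach is approached as far as the arm can. A call is refused whole if a number of a shift passes 1 or a number of a turn 1, either way. A call with a gripper value outside its range is refused whole. "grip" is the opening, from -1 (shut) to 1 (fully open), set as the call begins (left out, the last holds). The fingers move at their own pace and stop on an object; the grip force is fixed at half the most. Time passes only in rows, so rows that do not move let the fingers close, or fill a call up. It gives the time, the measured TCP pose, the force, the opening and the grip force at its end, in the units of the state.
- ctrl.state(): the state, without advancing time (a new reading comes with each control period).
- ctrl.read_camera(name): name is "scene" or "side" or "wrist"; returns a dict with "image" (400x640x3 uint8, red, green, blue), "fov_y" (degrees; the focal length in pixels is half the picture's height over the tangent of half this angle, whatever the lens; pixels are square), "cx", "cy" (the principal point, pixels), "R" (3x3) and "t" (3): a world point X has camera coordinates R X + t. Camera axes: x right, y down, z forward; pixel columns grow to the right and rows downward; lengths in m; the calibration is good to about 2 mm. A picture is of the moment at which its call begins. There is no depth.
- ctrl.job_done(): hands the job in; it is judged then, once.
The state is a dict: "t": time; "joint_positions": joint angles; "dq": joint speeds; "effort": joint torques, N m; "position": TCP position; "tcp_rot": TCP orientation; "wrist_force": force on the tool from outside, world axes, zero at the start; "torque": the same for the moment, N m; "gripper_width": opening from 0.0 (shut) to 1.0 (fully open); "gripper_force": force on a finger pad.
Only numpy, scipy, OpenCV 4.12 (cv2) and the standard library are available. Lean on these libraries where they do the work, as an engineer would, in place of code of your own. Each camera call takes 0.05 s, during which the arm holds its last target. There are 200 camera calls.

## Working session

There is one attempt and no reset: what is moved stays moved. The work goes in short steps, Python scripts to look and compute and a tool call to move; the robot and the scene stay as the last step left them, time stands still between calls to the robot, and variables do not carry over. Pictures are saved under pics/ and viewed, at most 14 in all, crops included, and the job is handed in when it is done.

Besides the shell and the picture viewer there is one more tool, called after ">>>" in YAML: its name, and indented under it one key for each argument. arm_command: Moves the arm, as the interface text tells. Its arguments: {"type":"object","properties":{"commands":{"type":"array"},"grip":{"type":"number"}},"required":["commands"]}

```bash
ls; mkdir -p pics; cat > h.py <<'E'
import numpy as np, cv2
from bench import ctrl
def shot(name,fn):
    c=ctrl.read_camera(name); cv2.imwrite('pics/'+fn+'.png',c['image'][:,:,::-1]); np.save('pics/'+fn+'.npy',{k:c[k] for k in c if k!='image'},allow_pickle=True); return c
def cal(fn): return np.load('pics/'+fn+'.npy',allow_pickle=True).item()
def f(c): return 200/np.tan(np.radians(c['fov_y'])/2)
def back(c,u,v,z):
    d=np.array([(u-c['cx'])/f(c),(v-c['cy'])/f(c),1.]); R=np.array(c['R']);t=np.array(c['t'])
    o=-R.T@t; w=R.T@d; return o+w*(z-o[2])/w[2]
def proj(c,X):
    p=np.array(c['R'])@np.array(X)+np.array(c['t']); return [c['cx']+f(c)*p[0]/p[2],c['cy']+f(c)*p[1]/p[2]]
E
python3 - <<'E'
from h import *
for n in ['scene','side']:
    c=shot(n,n+'0'); print({k:c[k] for k in c if k!='image'}, -np.array(c['R']).T@c['t'])
print(ctrl.state())
E
```

```text
pics
{'fov_y': 47.75132610761211, 'cx': 319.2774123780495, 'cy': 197.06737930740388, 'R': array([[-0.67102777,  0.74140357,  0.00651738],
       [ 0.59730588,  0.54577414, -0.58767021],
       [-0.43925781, -0.39045016, -0.80907432]]), 't': array([ 0.35557598, -0.26907863,  1.41348201])} [1.02020662 0.43512513 0.98316507]
{'fov_y': 51.57118488029734, 'cx': 312.63358165726993, 'cy': 195.68951524290773, 'R': array([[ 0.99385885, -0.10878617,  0.02025208],
       [-0.0570896 , -0.66087507, -0.7483214 ],
       [ 0.09479111,  0.74256967, -0.6630271 ]]), 't': array([-0.52509565,  0.04739889,  0.83543849])} [ 0.4453848  -0.64616968  0.60002224]
{'t': 0.1, 'joint_positions': array([-7.20308809e+01,  1.87289874e+01, -1.10835013e+01,  6.02759344e+01,
        2.63926560e-05,  8.23114215e+01]), 'dq': array([ 0.07569509, -0.08361606, -0.0280709 , -0.00687303, -0.0751943 ,
       -0.02402438]), 'effort': array([ 1.52988167e-03, -4.44238329e+01,  2.63038319e+01,  7.87526864e-03,
       -1.98366951e-05, -6.31795501e-06]), 'position': array([ 0.23799993, -0.49526318,  0.22158852]), 'tcp_rot': array([[ 9.01397003e-01,  4.32993323e-01, -4.75668658e-04],
       [ 4.32993535e-01, -9.01395831e-01,  1.46813996e-03],
       [ 2.06929056e-04, -1.52933842e-03, -9.99998809e-01]]), 'wrist_force': array([1.0109098 , 0.94994691, 0.03190485]), 'torque': array([-0.01341578,  0.01157524,  0.03483465]), 'gripper_force': 0.0, 'gripper_width': 0.9978180921867362}
```

View pics/scene0.png

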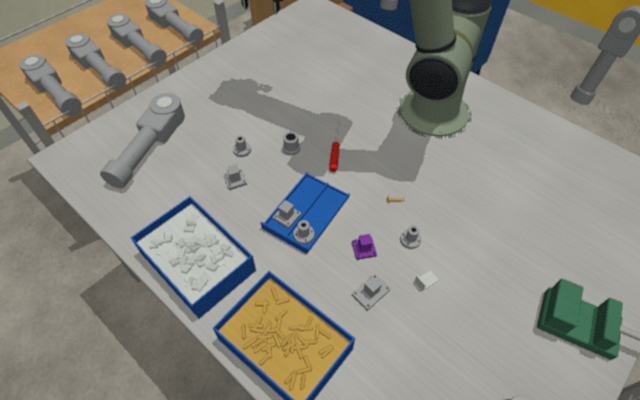

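View pics/side0.png

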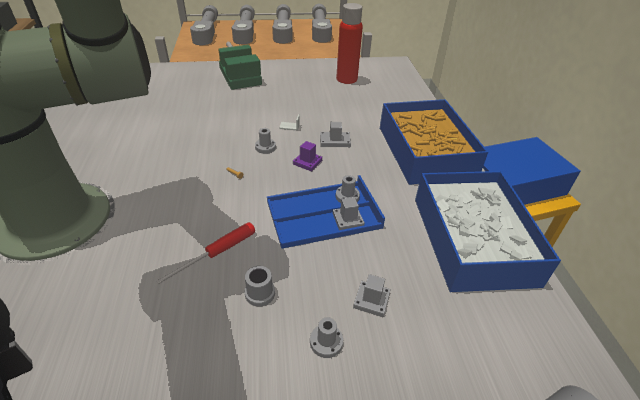

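Scene view, candidates:
- Hubs: (241,146), (411,238), and the old hub in the caddy at (304,232). The wide-necked hub is at (291,143).
- Caps: (234,178), and the old cap in the caddy at (286,212). The oblong cap is at (370,290) and the purple one at (364,246).

Side view:
- New hubs are at (327,338) and (265,140), the new cap at (373,293), the wide hub at (259,285).
- The oblong cap is at (336,133) and the purple one at (307,155).
- The old hub is at (348,188), in the +y lane. The old cap is at (349,210), in the -y lane.

```bash
python3 - <<'E'
from h import *
S=cal('scene0');D=cal('side0')
def show(n,a,b,z): print(n,back(S,*a,z)[:2].round(4),back(D,*b,z)[:2].round(4))
show('hubA',(241,139),(327,325),.05)
show('hubB',(412,231),(265,131),.05)
show('hold',(304,225),(348,181),.054)
show('cold',(287,206),(349,202),.054)
show('cap1',(234,170),(376,283),.05)
show('wide',(291,137),(259,275),.05)
show('long',(371,284),(336,125),.05)
for n,fn in (('S','scene0'),('D','side0')):
    im=cv2.imread(f'pics/{fn}.png'); c=cal(fn)
    x0,y0=(255,165) if n=='S' else (255,165); cr=im[y0:y0+95,x0:x0+140]
    hsv=cv2.cvtColor(im,cv2.COLOR_BGR2HSV); m=cv2.inRange(hsv,(105,120,60),(125,255,255))
    nn,l,st,ce=cv2.connectedComponentsWithStats(m)
    for i in range(1,nn):
        if st[i,4]>300: print(n,st[i])
# close crop
im=cv2.imread('pics/side0.png');a=cv2.resize(im[110:250,235:400],None,fx=2.4,fy=2.4,interpolation=3);b=cv2.resize(im[255:365,235:400],None,fx=2.4,fy=2.4,interpolation=3)
im=cv2.imread('pics/scene0.png');c=cv2.resize(im[165:305,255:420],None,fx=2.4,fy=2.4,interpolation=3);d=cv2.resize(im[120:230,215:380],None,fx=2.4,fy=2.4,interpolation=3)
cv2.imwrite('pics/crop0.png',np.vstack([np.hstack([a,c]),np.hstack([b,d])]))
shot('wrist','w0')
E
```

```text
hubA [ 0.5124 -0.313 ] [ 0.5138 -0.3194]
hubB [0.4373 0.219 ] [0.4347 0.2147]
hold [0.6031 0.0156] [0.6017 0.0048]
cold [ 0.5908 -0.0544] [ 0.5925 -0.0593]
cap1 [ 0.6008 -0.2428] [ 0.6034 -0.2517]
wide [ 0.412  -0.2148] [ 0.4149 -0.2178]
long [0.6139 0.232 ] [0.6108 0.2284]
S [ 344    0   71   42 1354]
S [471   0  38  72 909]
S [ 261  173   88   80 2706]
S [ 131  197  124  121 2043]
S [ 213  271  142  129 1704]
D [  384    99   196   193 11990]
D [ 267  175  118   73 4344]
```

View pics/crop0.png

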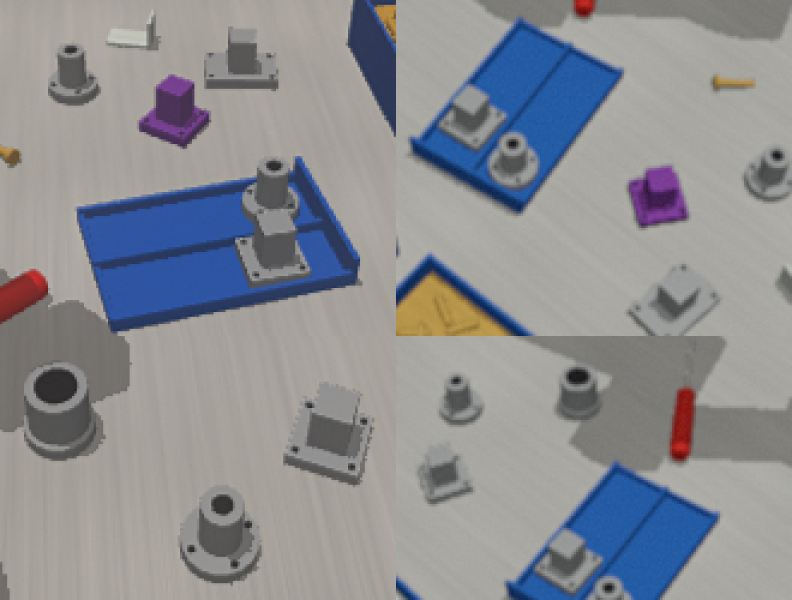

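The crop confirms the choice. New hubs are at side (327,338) and (265,140), and the new cap is the square-plate one at side (373,293). I'm leaving the wide, oblong and purple parts. The old hub is in the +y lane and the old cap in the -y lane. Next I'll move up over the caddy for a wrist view, with the tool turned to about 180° yaw.

>>> arm_command:
  commands:
    - [[0,0,-0.25],[0,0,-1]]
    - [[0,0,-0.25],[0,0,-1]]
    - [[0,0,-0.25],[0,0,-1]]
    - [[0,0,-0.25],[0,0,-1]]
    - [[0,0,-0.25],[0,0,-1]]
  grip: 0.2

```text
t: 0.78
position: [0.2381, -0.4956, 0.2597]
tcp_rot: [[0.408, 0.913, -0.0], [0.913, -0.408, 0.001], [0.001, -0.0, -1.0]]
wrist_force: [-0.1, -0.5, 0.4]
gripper_width: 0.598
gripper_force: 0.0
```

>>> arm_command:
  commands:
    - [[0,0,-0.25],[0,0,-1]]
    - [[0,0,-0.25],[0,0,-1]]
    - [[0,0,-0.25],[0,0,-1]]
    - [[0,0,-0.25],[0,0,-1]]
    - [[0,0,-0.25],[0,0,-1]]

```text
t: 1.4
position: [0.2381, -0.4955, 0.2972]
tcp_rot: [[-0.274, 0.962, -0.0], [0.962, 0.274, 0.001], [0.001, -0.0, -1.0]]
wrist_force: [0.3, -1.1, -0.2]
gripper_width: 0.6
gripper_force: 0.0
```

>>> arm_command:
  commands:
    - [[0,0,-0.25],[0,0,-1]]
    - [[0,0,-0.25],[0,0,-1]]
    - [[0,0,-0.25],[0,0,-1]]
    - [[0,0,-0.25],[0,0,-1]]
    - [[0,0,-0.25],[0,0,-1]]

```text
t: 2.02
position: [0.2381, -0.4956, 0.3347]
tcp_rot: [[-0.828, 0.56, -0.0], [0.56, 0.828, 0.001], [0.001, 0.001, -1.0]]
wrist_force: [0.3, -0.4, 0.2]
gripper_width: 0.599
gripper_force: 0.0
```

>>> arm_command:
  commands:
    - [[0,0,-0.25],[0,0,-1]]
    - [[0,0,-0.25],[0,0,-1]]
    - [[0,0,-0.25],[0,0,-1]]
    - [[0,0,-0.25],[0,0,-1]]
    - [[0,0,0],[0,0,0]]

```text
t: 2.65
position: [0.2382, -0.4959, 0.365]
tcp_rot: [[-0.999, 0.042, 0.0], [0.042, 0.999, -0.0], [-0.0, -0.0, -1.0]]
wrist_force: [-0.1, -0.7, 0.4]
gripper_width: 0.598
gripper_force: 0.0
```

```bash
python3 - <<'E'
from h import *
s=ctrl.state(); R=s['tcp_rot']; print(s['t'],s['position'],R.round(3),s['joint_positions'],s['gripper_width'],s['wrist_force'])
c=shot('wrist','w1'); Rc=np.array(c['R']); print('cam in tool',R.T@(-Rc.T@c['t']-s['position']),(R.T@Rc.T).round(3),c['fov_y'])
E
```

```text
2.65 [ 0.23821704 -0.49593532  0.36497839] [[-0.999  0.042  0.   ]
 [ 0.042  0.999 -0.   ]
 [-0.    -0.    -1.   ]] [-7.20315754e+01  1.58950294e+01  5.73015069e+00  7.98068792e+01
  1.08415833e-03 -6.95964021e+01] 0.5982583045218908 [-0.10517647 -0.72834367  0.36667913]
cam in tool [ 0.06605772  0.00045886 -0.151528  ] [[-0.    -0.965 -0.263]
 [ 1.     0.    -0.   ]
 [ 0.    -0.263  0.965]] 60.944757647429796
```

>>> arm_command:
  commands:
    - [[-0.45,1,0],[0,0,0]]
    - [[-0.45,1,0],[0,0,0]]
    - [[-0.45,1,0],[0,0,0]]
    - [[-0.45,1,0],[0,0,0]]
    - [[-0.45,1,0],[0,0,0]]

```text
t: 3.32
position: [0.312, -0.3475, 0.3642]
tcp_rot: [[-0.999, 0.043, -0.0], [0.043, 0.999, 0.001], [0.0, 0.001, -1.0]]
wrist_force: [0.3, 0.2, -0.3]
gripper_width: 0.598
gripper_force: 0.0
```

>>> arm_command:
  commands:
    - [[-0.45,1,0],[0,0,0]]
    - [[-0.45,1,0],[0,0,0]]
    - [[-0.45,1,0],[0,0,0]]
    - [[-0.45,1,0],[0,0,0]]
    - [[-0.45,1,0],[0,0,0]]

```text
t: 3.95
position: [0.3855, -0.2004, 0.3643]
tcp_rot: [[-0.999, 0.043, -0.0], [0.043, 0.999, 0.0], [0.0, 0.0, -1.0]]
wrist_force: [-0.1, 0.3, -0.0]
gripper_width: 0.599
gripper_force: 0.0
```

>>> arm_command:
  commands:
    - [[-0.45,1,0],[0,0,0]]
    - [[-0.45,1,0],[0,0,0]]
    - [[-0.45,1,0],[0,0,0]]
    - [[-0.45,1,0],[0,0,0]]
    - [[0,0,0],[0,0,0]]

```text
t: 4.58
position: [0.4444, -0.0824, 0.3642]
tcp_rot: [[-0.999, 0.039, -0.001], [0.039, 0.999, 0.0], [0.001, 0.0, -1.0]]
wrist_force: [0.1, 0.2, 0.8]
gripper_width: 0.6
gripper_force: 0.0
```

```bash
python3 - <<'E'
from h import *
s=ctrl.state(); print(s['t'],s['position'])
c=shot('wrist','w2')
im=cv2.imread('pics/w2.png'); cv2.imwrite('pics/w2b.png',cv2.resize(im,(800,500),interpolation=3))
E
```

```text
4.575 [ 0.44439278 -0.08235664  0.36421697]
```

View pics/w2b.png

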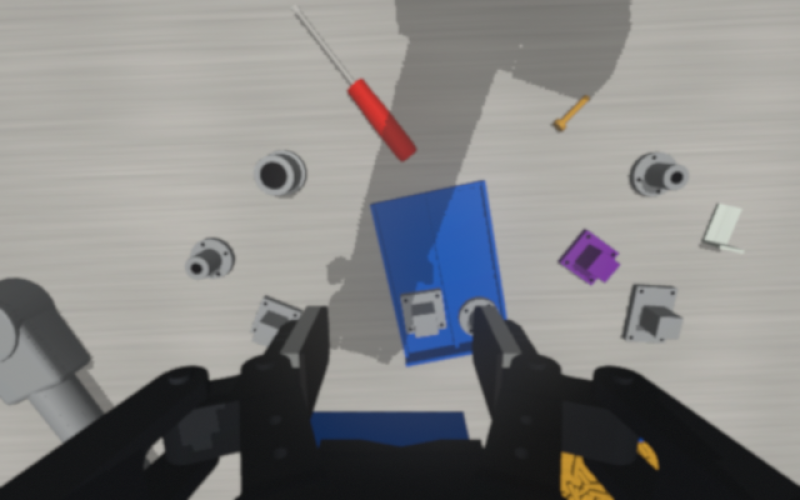

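The wrist view (800 px wide) shows the caddy corners at (371,205), (485,181) and (406,365). The old cap is at (423,310), the old hub at (480,316) partly behind a finger, hub A's bore at (196,268) and hub B's bore at (677,177). I'll fit the caddy outline and cross-check the parts.

```bash
cat > fit.py <<'E'
from h import *
from scipy.optimize import minimize
V=[('scene0',(255,380,165,260)),('side0',(255,400,160,260)),('w2',(290,410,135,300))]
data=[]
for fn,(a,b,c0,d) in V:
    im=cv2.imread(f'pics/{fn}.png'); c=cal(fn); hsv=cv2.cvtColor(im,cv2.COLOR_BGR2HSV)
    m=cv2.inRange(hsv,(105,110,40),(125,255,255)); k=np.zeros_like(m);k[c0:d,a:b]=255; m&=k
    n,l,st,_=cv2.connectedComponentsWithStats(m); i=1+np.argmax(st[1:,4]); m=(l==i)*np.uint8(255)
    ig=np.zeros_like(m)
    for x,y in ((.602,.010),(.592,-.057)):
        pts=np.array([proj(c,(x+dx,y+dy,z)) for dx in(-.033,.033) for dy in(-.033,.033) for z in(0,.06)]); cv2.fillConvexPoly(ig,cv2.convexHull(pts.astype(np.int32)),255)
    if fn=='w2': ig[240:]=255; 
    data.append((fn,c,m,ig))
SS=4
def render(c,p):
    x,y,t=p; R=np.array([[np.cos(t),-np.sin(t)],[np.sin(t),np.cos(t)]]); o=np.zeros((400,640),np.uint8)
    acc=o.copy()
    for bx in ((-.105,.105,-.0695,.0695,0,.010),(-.1,.105,-.0695,.0695,0,.014),(.100,.105,-.0695,.0695,0,.030)):
        pts=[proj(c,[*(R@[X,Y]+[x,y]),Z]) for X in bx[:2] for Y in bx[2:4] for Z in bx[4:]]
        h=cv2.convexHull(np.array(pts,np.float32)); cv2.fillConvexPoly(acc,np.round((h+.5)*256-128).astype(np.int32),255,cv2.LINE_AA,8)
    return acc
def cost(p,which=None):
    s=0
    for fn,c,m,ig in data:
        if which and fn!=which: continue
        d=np.abs(render(c,p).astype(float)-m); d[ig>0]=0; s+=d.sum()/255
    return s
for w in (None,'scene0','side0','w2'):
    best=min((minimize(cost,(.565,-.02,t),args=(w,),method='Nelder-Mead',options=dict(initial_simplex=[(.565,-.02,t),(.575,-.02,t),(.565,-.03,t),(.565,-.02,t+.06)],xatol=1e-5)) for t in (0,.1,.17)),key=lambda r:r.fun)
    print(w,best.x.round(4),best.fun)
E
python3 fit.py; python3 - <<'E'
from h import *
W=cal('w2')
for n,(u,v),z in (('hubA',(196,268),.05),('hubB',(677,177),.05),('cold',(424,309),.054),('capOldplate',(423,314),.016)): print(n,back(W,u/1.25,v/1.25,z)[:2].round(4))
E
```

```text
None [ 0.5476 -0.0314  0.1697] 871.9490196078432
scene0 [ 0.5425 -0.0367  0.1715] 266.6313725490196
side0 [ 0.5473 -0.0299  0.1731] 226.7058823529412
w2 [ 0.5484 -0.0339  0.17  ] 247.45882352941177
hubA [ 0.5137 -0.3192]
hubB [0.4316 0.2186]
cold [ 0.5728 -0.0593]
capOldplate [ 0.5956 -0.0591]
```

Caddy fit: about (0.548, -0.032), yaw 0.171 rad (9.8°). The old parts fall on the lane centrelines. I'll align the tool with the caddy and hover over the old hub, looking again from close by.

>>> arm_command:
  commands:
    - [[0,0,0],[0,0,-0.75]]
    - [[0,0,0],[0,0,-0.76]]
    - [[-0.57,0.2,0.71],[0,0,0]]
    - [[-0.57,0.2,0.71],[0,0,0]]
    - [[-0.57,0.2,0.71],[0,0,0]]

```text
t: 5.25
position: [0.4917, -0.0584, 0.3001]
tcp_rot: [[-0.986, -0.166, -0.0], [-0.166, 0.986, -0.0], [0.0, -0.0, -1.0]]
wrist_force: [0.4, -0.4, -1.0]
gripper_width: 0.601
gripper_force: 0.0
```

>>> arm_command:
  commands:
    - [[-0.57,0.2,0.71],[0,0,0]]
    - [[-0.57,0.2,0.71],[0,0,0]]
    - [[-0.57,0.2,0.71],[0,0,0]]
    - [[-0.57,0.2,0.71],[0,0,0]]
    - [[-0.57,0.2,0.71],[0,0,0]]

```text
t: 5.88
position: [0.5709, -0.0146, 0.1934]
tcp_rot: [[-0.986, -0.166, -0.001], [-0.166, 0.986, -0.0], [0.001, -0.0, -1.0]]
wrist_force: [0.6, -0.0, 0.5]
gripper_width: 0.599
gripper_force: 0.0
```

>>> arm_command:
  commands:
    - [[-0.57,0.2,0.71],[0,0,0]]
    - [[-0.57,0.2,0.71],[0,0,0]]
    - [[0,0,0],[0,0,0]]
    - [[0,0,0],[0,0,0]]
    - [[0,0,0],[0,0,0]]

```text
t: 6.5
position: [0.6026, 0.0034, 0.1529]
tcp_rot: [[-0.986, -0.168, 0.001], [-0.168, 0.986, -0.0], [-0.001, -0.001, -1.0]]
wrist_force: [-0.5, 0.2, 0.6]
gripper_width: 0.6
gripper_force: 0.0
```

```bash
cat >> h.py <<'E'
CX=np.array([.548,-.032]);YAW=.171
def lane(X,c=CX,y=YAW):
    d=np.array(X[:2])-c; return np.array([d[0]*np.cos(y)+d[1]*np.sin(y),-d[0]*np.sin(y)+d[1]*np.cos(y)])
def unlane(l,c=CX,y=YAW): return c+[l[0]*np.cos(y)-l[1]*np.sin(y),l[0]*np.sin(y)+l[1]*np.cos(y)]
E
python3 - <<'E'
from h import *
s=ctrl.state(); print(s['t'],s['position'],lane(s['position']),np.degrees(np.arctan2(-s['tcp_rot'][1,0],-s['tcp_rot'][0,0])))
c=shot('wrist','w3')
im=cv2.imread('pics/w3.png'); cv2.imwrite('pics/w3b.png',cv2.resize(im,(800,500),interpolation=3))
E
```

```text
6.5 [0.60264196 0.00342308 0.15294137] [0.05987288 0.02560813] 9.66963979288277
```

View pics/w3b.png

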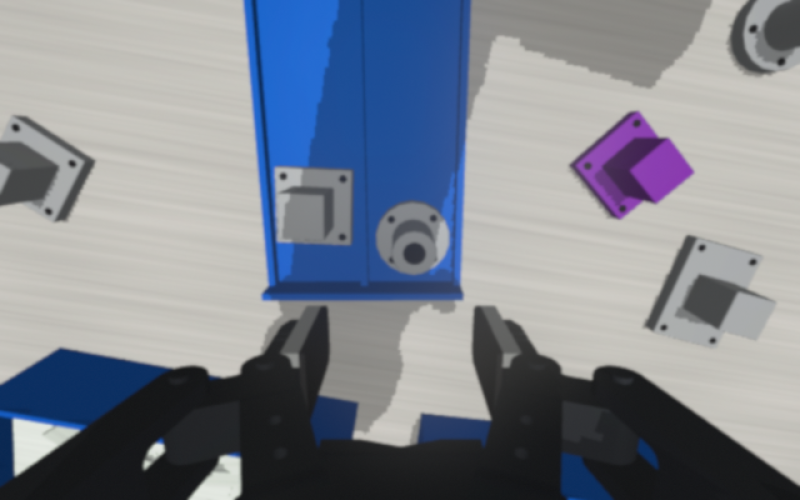

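The close wrist view is clear. The hub bore is at (414,252) with flange x 376–450 and y 201–275. The cap boss top spans x 281–327 and y 192–238, with plate corners at (274,167), (352,170) and (279,244). The caddy's back outer corners are at (264,299) and (462,299).

```bash
python3 - <<'E'
from h import *
W=cal('w3')
for n,(u,v),z in (('hub bore',(414,252),.054),('flange mid',(413,236),.016),('flange L',(376,238),.016),('flange R',(450,238),.016),('boss c',(304,215),.054),('plate UL',(274,167),.016),('plate UR',(352,170),.016),('plate LL',(279,244),.016),('plate LR',(352,244),.016),('wall top L',(264,291),.03),('wallR',(462,290),.03),('wall base L',(264,299),.03),('wall R',(462,299),.03),('side L front',(248,0),.014),('side R front',(470,0),.014),('div',(362,0),.014),('div b',(365,284),.014)):
    X=back(W,u/1.25,v/1.25,z); print(n,X[:2].round(4),lane(X).round(4))
E
```

```text
hub bore [0.603  0.0122] [0.0617 0.0342]
flange mid [0.6017 0.0124] [0.0605 0.0346]
flange L [ 0.6074 -0.0128] [0.0619 0.0089]
flange R [0.5988 0.0381] [0.062  0.0604]
boss c [ 0.5915 -0.0565] [ 0.0387 -0.0316]
plate UL [ 0.5708 -0.0873] [ 0.0131 -0.0583]
plate UR [ 0.564  -0.0357] [ 0.0152 -0.0064]
plate LL [ 0.6231 -0.079 ] [ 0.066  -0.0591]
plate LR [ 0.6145 -0.0286] [ 0.0661 -0.008 ]
wall top L [ 0.6539 -0.0826] [ 0.0958 -0.0678]
wallR [0.6303 0.0513] [0.0953 0.068 ]
wall base L [ 0.6598 -0.0821] [ 0.1016 -0.0684]
wall R [0.6368 0.0526] [0.1019 0.0683]
side L front [ 0.4738 -0.1125] [-0.0868 -0.0667]
side R front [0.4511 0.0209] [-0.0864  0.0686]
div [ 0.4622 -0.044 ] [-0.0866  0.0028]
div b [ 0.643  -0.0154] [0.0965 0.0002]
```

Measurements agree to 1–2 mm: the old hub is at lane (0.0615, 0.0345) and the old cap at (0.0395, -0.0325). Gripping the old hub.

>>> arm_command:
  commands:
    - [[-0.05,0.3,0.6],[0,0,0]]
    - [[0,0,0.9],[0,0,0]]
    - [[0,0,0.9],[0,0,0]]
    - [[0,0,0.7],[0,0,0]]
    - [[0,0,0.43],[0,0,0]]

```text
t: 7.18
position: [0.6022, 0.0131, 0.0455]
tcp_rot: [[-0.986, -0.169, -0.0], [-0.169, 0.986, -0.0], [0.0, 0.0, -1.0]]
wrist_force: [0.4, 0.3, -0.5]
gripper_width: 0.595
gripper_force: 0.0
```

>>> arm_command:
  commands:
    - [[0,0,0],[0,0,0]]
    - [[0,0,0],[0,0,0]]
    - [[0,0,0],[0,0,0]]
    - [[0,0,0],[0,0,0]]
    - [[0,0,0],[0,0,0]]
  grip: -1

```text
t: 7.8
position: [0.6027, 0.0133, 0.0462]
tcp_rot: [[-0.986, -0.169, 0.001], [-0.169, 0.986, -0.0], [-0.001, -0.0, -1.0]]
wrist_force: [0.6, 0.4, -0.2]
gripper_width: 0.001
gripper_force: 0.0
```

```bash
python3 - <<'E'
from h import *
s=ctrl.state(); print(s['t'],lane(s['position']),s['position'])
c=shot('wrist','w4');c=shot('side','s4')
a=cv2.imread('pics/w4.png')[130:330,220:420];b=cv2.imread('pics/s4.png')[130:260,260:400]
cv2.imwrite('pics/v4.png',np.hstack([cv2.resize(a,(400,400)),cv2.resize(b,(400,400))]))
E
```

```text
7.8 [0.06163589 0.03533822] [0.60272351 0.01331126 0.04621991]
```

View pics/v4.png

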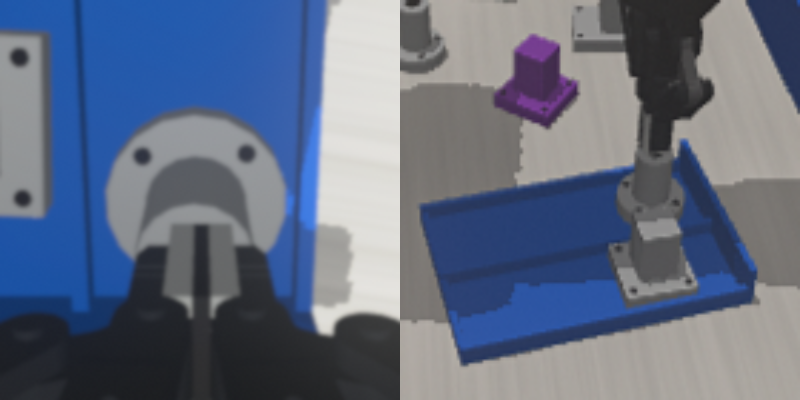

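The fingers shut on nothing: their tips, near (200,225) in the left crop, look to be above or in front of the neck. I'll check the tip geometry against the calibration.

```bash
python3 - <<'E'
from h import *
s=ctrl.state(); c=cal('w4'); R=s['tcp_rot'];p=s['position']
for d in (-.02,-.01,0,.003,.01,.022,.03): print(d,np.round(proj(c,p+R@[0,0,d]),1), 'open edge', np.round(proj(c,p+R@[0,.0255,d]),1))
print('neck top c',proj(c,[*unlane([.0615,.0345]),.054]),'edges',[np.round(proj(c,[*unlane([.0615+a,.0345+b]),.054])) for a,b in((.014,0),(-.014,0),(0,.014),(0,-.014))])
print('flange front', proj(c,[*unlane([.0355,.0345]),.016]), proj(c,[*unlane([.0615,.0605]),.016]))
print(-np.array(c['R']).T@c['t'])
E
```

```text
-0.02 [319.5 270.3] open edge [379.6 270.3]
-0.01 [319.6 260.2] open edge [375.9 260.3]
0 [319.6 251.4] open edge [372.6 251.4]
0.003 [319.7 248.9] open edge [371.7 248.9]
0.01 [319.7 243.5] open edge [369.7 243.5]
0.022 [319.7 235.1] open edge [366.6 235.1]
0.03 [319.8 230.1] open edge [364.8 230.1]
neck top c [np.float64(317.68048129250747), np.float64(258.4619894828289)] edges [array([318., 286.]), array([318., 230.]), array([348., 258.]), array([287., 258.])]
flange front [np.float64(318.0872841105266), np.float64(185.2564793252897)] [np.float64(364.09601889739406), np.float64(230.08735895034005)]
[0.5375485  0.00256465 0.19768478]
```

>>> arm_command:
  commands:
    - [[0,0,0],[0,0,0]]
    - [[0,0,0],[0,0,0]]
    - [[0,0,0],[0,0,0]]
    - [[0,0,0],[0,0,0]]
    - [[0,0,0],[0,0,0]]
  grip: 0.2

```text
t: 8.52
position: [0.6025, 0.0133, 0.0459]
tcp_rot: [[-0.986, -0.169, 0.0], [-0.169, 0.986, 0.0], [-0.0, 0.0, -1.0]]
wrist_force: [0.4, 0.3, -0.0]
gripper_width: 0.602
gripper_force: 0.0
```

```bash
python3 - <<'E'
from h import *
s=ctrl.state(); print(s['t'],s['position'],s['gripper_width'],s['wrist_force'])
shot('scene','c5');shot('side','s5');shot('wrist','w5')
a=cv2.imread('pics/s4.png')[120:220,310:390];b=cv2.imread('pics/s5.png')[120:220,310:390];d=cv2.imread('pics/c5.png')[165:265,265:345];e=cv2.imread('pics/w5.png')[150:350,240:400]
cv2.imwrite('pics/v5.png',np.vstack([np.hstack([cv2.resize(q,(240,300),interpolation=3) for q in (a,b)]),np.hstack([cv2.resize(q,(240,300),interpolation=3) for q in (d,e)])]))
for n in('s5','c5'):
  c=cal(n);print(n,proj(c,[*unlane([.0615,.0345]),.054]),[proj(c,s['position']+[0,0,-d]) for d in (-.01,.022)])
E
```

```text
8.525 [0.60252505 0.01333203 0.04589724] 0.6020236150858591 [ 0.39748256  0.31090416 -0.01753492]
s5 [np.float64(347.85155398133327), np.float64(178.64478857228548)] [[np.float64(347.7518619229873), np.float64(177.68381626499078)], [np.float64(346.6088651224287), np.float64(189.29598283524803)]]
c5 [np.float64(303.1439012559639), np.float64(224.17550555385725)] [[np.float64(303.4452903687429), np.float64(223.90526302376847)], [np.float64(303.7260614768632), np.float64(230.84507645350007)]]
```

View pics/v5.png

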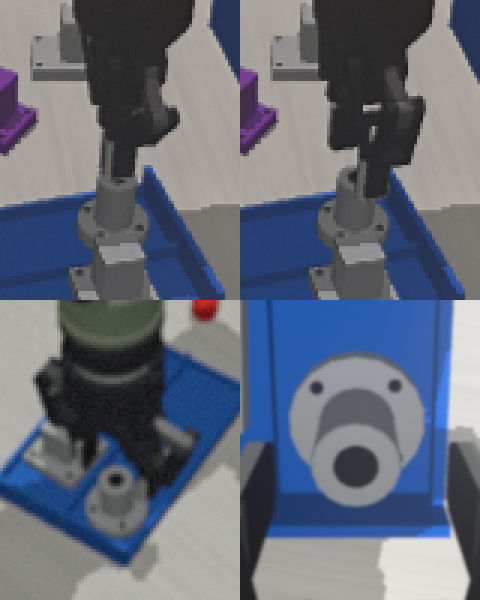

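Top right (side, open): the near finger ends at about px (355,185), above the flange. Bottom right (wrist): the bore is centred between the fingers, whose tips are at row 245. I'll work out the tip height from that.

```bash
python3 - <<'E'
from h import *
c=cal('s5');
for n in (.009,-.005):
  for z in (.02,.03,.04,.05,.06,.07): print(n,z,[np.round(proj(c,[*unlane([.0615+a,n]),z]),1) for a in (-.011,0,.011)])
w=cal('w5')
for z in (.02,.03,.04,.05,.06,.07): print('w',z,[np.round(proj(w,[*unlane([.0615+a,.0345+.0265]),z]),1) for a in (-.011,0,.011)])
E
```

```text
0.009 0.02 [array([345.8, 199.5]), array([350.7, 198.6]), array([355.6, 197.7])]
0.009 0.03 [array([346.1, 195.9]), array([351.1, 195. ]), array([356. , 194.2])]
0.009 0.04 [array([346.5, 192.3]), array([351.5, 191.4]), array([356.5, 190.5])]
0.009 0.05 [array([346.8, 188.6]), array([351.9, 187.8]), array([356.9, 186.9])]
0.009 0.06 [array([347.2, 184.9]), array([352.3, 184. ]), array([357.4, 183.1])]
0.009 0.07 [array([347.6, 181.1]), array([352.7, 180.2]), array([357.8, 179.4])]
-0.005 0.02 [array([348. , 203.9]), array([353., 203.]), array([358. , 202.1])]
-0.005 0.03 [array([348.4, 200.3]), array([353.4, 199.4]), array([358.4, 198.5])]
-0.005 0.04 [array([348.8, 196.7]), array([353.8, 195.8]), array([358.9, 194.9])]
-0.005 0.05 [array([349.2, 193. ]), array([354.3, 192.1]), array([359.3, 191.2])]
-0.005 0.06 [array([349.6, 189.2]), array([354.7, 188.3]), array([359.8, 187.4])]
-0.005 0.07 [array([350. , 185.4]), array([355.1, 184.5]), array([360.3, 183.6])]
w 0.02 [array([366.6, 214.1]), array([365.9, 233.1]), array([365.2, 251.5])]
w 0.03 [array([369.1, 219.8]), array([368.3, 239.7]), array([367.6, 259. ])]
w 0.04 [array([371.9, 226.2]), array([371.1, 247.1]), array([370.2, 267.3])]
w 0.05 [array([375.1, 233.4]), array([374.1, 255.4]), array([373.2, 276.7])]
w 0.06 [array([378.7, 241.5]), array([377.6, 264.8]), array([376.5, 287.3])]
w 0.07 [array([382.8, 250.8]), array([381.5, 275.5]), array([380.3, 299.2])]
```

The fingertips really are at about z = 0.062 with the TCP reading 0.046. So the tips end well above the nominal point, and I need to go about 33 mm lower. I'll descend in steps and watch the force.

>>> arm_command:
  commands:
    - [[0,0,0.2],[0,0,0]]
    - [[0,0,0.2],[0,0,0]]
    - [[0,0,0.2],[0,0,0]]
    - [[0,0,0.1],[0,0,0]]
    - [[0,0,0],[0,0,0]]

```text
t: 9.3
position: [0.6022, 0.0134, 0.0245]
tcp_rot: [[-0.986, -0.169, -0.001], [-0.169, 0.986, 0.0], [0.001, 0.0, -1.0]]
wrist_force: [0.1, 0.2, 0.5]
gripper_width: 0.598
gripper_force: 0.0
```

>>> arm_command:
  commands:
    - [[0,0,0],[0,0,0]]
    - [[0,0,0],[0,0,0]]
    - [[0,0,0],[0,0,0]]
    - [[0,0,0],[0,0,0]]
    - [[0,0,0],[0,0,0]]
  grip: -1

```text
t: 9.93
position: [0.603, 0.0133, 0.0254]
tcp_rot: [[-0.986, -0.169, 0.001], [-0.169, 0.986, -0.0], [-0.001, -0.0, -1.0]]
wrist_force: [-0.2, 0.1, 6.2]
gripper_width: 0.302
gripper_force: 59.2
```

```bash
python3 - <<'E'
from h import *
s=ctrl.state(); print(s['t'],s['position'],lane(s['position']),s['gripper_width'],s['gripper_force'])
shot('side','s6');shot('wrist','w6')
a=cv2.imread('pics/s6.png')[130:220,310:390];e=cv2.imread('pics/w6.png')[150:330,240:400]
cv2.imwrite('pics/v6.png',np.hstack([cv2.resize(q,(400,450),interpolation=3) for q in (a,e)]))
E
```

```text
9.925 [0.6029903  0.01325945 0.02540603] [0.06188997 0.03524176] 0.30181255797641765 59.173319935798645
```

View pics/v6.png

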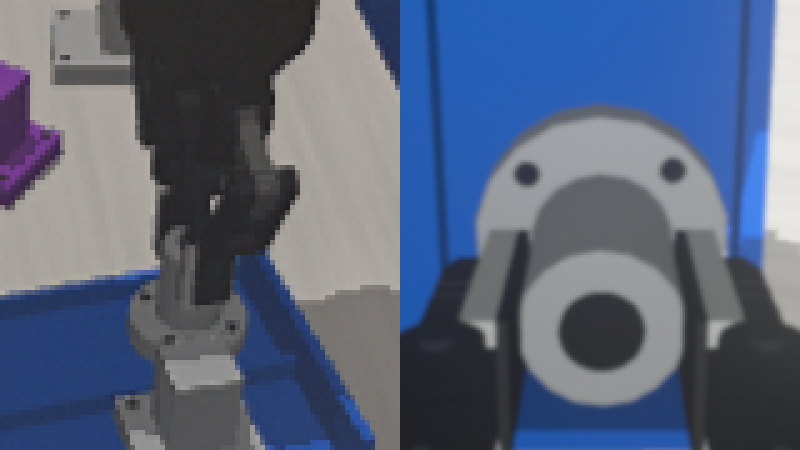

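Gripped: the neck is between the pads (width 0.30, 59 N). I'll lift it 2 mm, carry it forward and approach the lip gently.

>>> arm_command:
  commands:
    - [[0,0,-0.08],[0,0,0]]
    - [[0.7,0,0],[0,0,0]]
    - [[0.9,0,0],[0,0,0]]
    - [[0.9,0,0],[0,0,0]]
    - [[0.9,0,0],[0,0,0]]

```text
t: 10.65
position: [0.5004, -0.0039, 0.0267]
tcp_rot: [[-0.986, -0.169, -0.001], [-0.169, 0.986, 0.0], [0.001, 0.0, -1.0]]
wrist_force: [-0.4, -0.1, -1.6]
gripper_width: 0.306
gripper_force: 59.0
```

>>> arm_command:
  commands:
    - [[0.6,0,0],[0,0,0]]
    - [[0.2,0,0],[0,0,0]]
    - [[0.05,0,0],[0,0,0]]
    - [[0,0,0],[0,0,0]]
    - [[0,0,0],[0,0,0]]

```text
t: 11.28
position: [0.4776, -0.0082, 0.0273]
tcp_rot: [[-0.986, -0.169, 0.001], [-0.169, 0.986, -0.0], [-0.001, -0.0, -1.0]]
wrist_force: [1.3, 0.4, -1.2]
gripper_width: 0.302
gripper_force: 59.0
```

```bash
python3 - <<'E'
from h import *
s=ctrl.state(); print(s['t'],s['position'],lane(s['position']),s['gripper_width'],s['gripper_force'],s['wrist_force'])
shot('side','s7');shot('wrist','w7');shot('scene','c7')
a=cv2.imread('pics/s7.png')[160:250,260:340];e=cv2.imread('pics/w7.png')[130:330,240:420]
cv2.imwrite('pics/v7.png',np.hstack([cv2.resize(q,(400,450),interpolation=3) for q in (a,e)]))
E
```

```text
11.275 [ 0.47759619 -0.00824808  0.02730022] [-0.06533516  0.03538597] 0.30176280117334037 59.02783513069153 [ 1.27352356  0.44708259 -1.19922909]
```

View pics/v7.png

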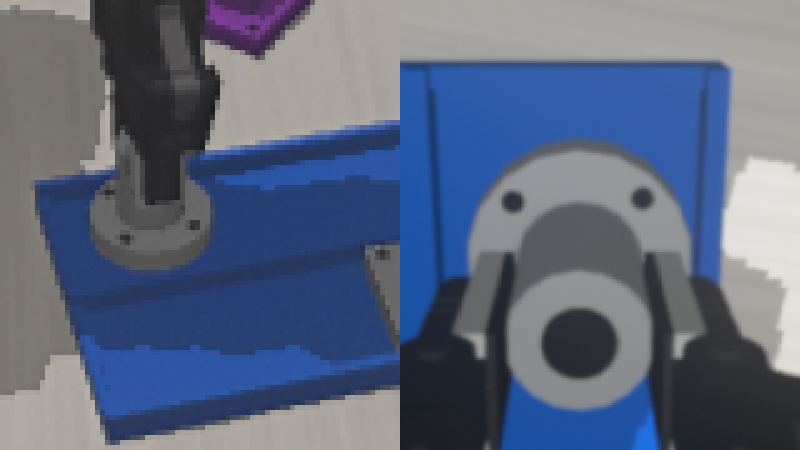

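The hub is held in its lane, upright. The flange's front edge is at crop row 140 and the lip's outer edge at row 62, so there is still a gap. Measuring it.

```bash
python3 - <<'E'
from h import *
c=cal('w7'); print('lip outer',lane(back(c,321,157.6,.010)),'lip (z0)',lane(back(c,321,157.6,.0)),'flange front',lane(back(c,321,192.3,.018)), 'corner +y',lane(back(c,240+(730-400)*.45,130+68*.444,.014)))
E
```

```text
lip outer [-0.10846933  0.03617024] lip (z0) [-0.10710508  0.03618506] flange front [-0.09267275  0.03615372] corner +y [-0.1077291   0.06896787]
```

The gap is about 10 mm, so the caddy sits about 3 mm nearer than the fit said. Advancing to contact.

>>> arm_command:
  commands:
    - [[0.15,0,0],[0,0,0]]
    - [[0.12,0,0],[0,0,0]]
    - [[0,0,0],[0,0,0]]
    - [[0,0,0],[0,0,0]]
    - [[0,0,0],[0,0,0]]

```text
t: 12.05
position: [0.4691, -0.0097, 0.0273]
tcp_rot: [[-0.986, -0.169, 0.0], [-0.169, 0.986, -0.0], [-0.0, -0.0, -1.0]]
wrist_force: [1.1, 0.8, -1.0]
gripper_width: 0.305
gripper_force: 59.0
```

>>> arm_command:
  commands:
    - [[0.02,0,0],[0,0,0]]
    - [[0.02,0,0],[0,0,0]]
    - [[0,0,0],[0,0,0]]
    - [[0,0,0],[0,0,0]]
    - [[0,0,0],[0,0,0]]

```text
t: 12.68
position: [0.4677, -0.0098, 0.0273]
tcp_rot: [[-0.986, -0.169, 0.0], [-0.169, 0.986, 0.0], [-0.0, 0.0, -1.0]]
wrist_force: [0.0, 0.1, -1.2]
gripper_width: 0.306
gripper_force: 59.0
```

>>> arm_command:
  commands:
    - [[0.02,0,0],[0,0,0]]
    - [[0.02,0,0],[0,0,0]]
    - [[0,0,0],[0,0,0]]
    - [[0,0,0],[0,0,0]]
    - [[0,0,0],[0,0,0]]

```text
t: 13.3
position: [0.4665, -0.01, 0.0273]
tcp_rot: [[-0.986, -0.169, -0.0], [-0.169, 0.986, -0.0], [0.0, -0.0, -1.0]]
wrist_force: [0.3, -0.0, -1.8]
gripper_width: 0.301
gripper_force: 59.0
```

>>> arm_command:
  commands:
    - [[0.02,0,0],[0,0,0]]
    - [[0.02,0,0],[0,0,0]]
    - [[0,0,0],[0,0,0]]
    - [[0,0,0],[0,0,0]]
    - [[0,0,0],[0,0,0]]

```text
t: 13.92
position: [0.4655, -0.0102, 0.0274]
tcp_rot: [[-0.986, -0.169, 0.0], [-0.169, 0.986, 0.0], [-0.0, 0.0, -1.0]]
wrist_force: [0.7, 1.1, -1.6]
gripper_width: 0.303
gripper_force: 59.0
```

>>> arm_command:
  commands:
    - [[0.02,0,0],[0,0,0]]
    - [[0.02,0,0],[0,0,0]]
    - [[0,0,0],[0,0,0]]
    - [[0,0,0],[0,0,0]]
    - [[0,0,0],[0,0,0]]

```text
t: 14.55
position: [0.465, -0.0104, 0.0276]
tcp_rot: [[-0.986, -0.169, 0.002], [-0.169, 0.986, 0.0], [-0.002, 0.0, -1.0]]
wrist_force: [4.2, 2.0, 0.6]
gripper_width: 0.304
gripper_force: 59.0
```

Contact with the lip (about 4.5 N). I'll lower, release, rise and go over to the old cap.

>>> arm_command:
  commands:
    - [[0,0,0.04],[0,0,0]]
    - [[0,0,0.04],[0,0,0]]
    - [[0,0,0],[0,0,0]]
    - [[0,0,0],[0,0,0]]
    - [[0,0,0],[0,0,0]]

```text
t: 15.18
position: [0.4654, -0.0107, 0.0255]
tcp_rot: [[-0.986, -0.169, 0.002], [-0.169, 0.986, -0.0], [-0.002, -0.001, -1.0]]
wrist_force: [5.8, 1.5, 4.8]
gripper_width: 0.306
gripper_force: 59.6
```

>>> arm_command:
  commands:
    - [[0,0,0],[0,0,0]]
    - [[0,0,0],[0,0,0]]
    - [[0,0,0],[0,0,0]]
    - [[0,0,0],[0,0,0]]
    - [[0,0,0],[0,0,0]]
  grip: 0.2

```text
t: 15.8
position: [0.4639, -0.0104, 0.0248]
tcp_rot: [[-0.986, -0.169, -0.0], [-0.169, 0.986, -0.0], [0.001, 0.0, -1.0]]
wrist_force: [0.2, -0.3, -0.5]
gripper_width: 0.599
gripper_force: 0.0
```

>>> arm_command:
  commands:
    - [[0,0,-0.5],[0,0,0]]
    - [[0,0,-0.9],[0,0,0]]
    - [[0,0,-0.9],[0,0,0]]
    - [[0,0,-0.9],[0,0,0]]
    - [[-0.12,-0.45,0],[0,0,0]]

```text
t: 16.42
position: [0.4713, -0.0233, 0.1226]
tcp_rot: [[-0.985, -0.171, 0.004], [-0.171, 0.985, -0.001], [-0.003, -0.001, -1.0]]
wrist_force: [0.5, 0.0, -0.1]
gripper_width: 0.599
gripper_force: 0.0
```

>>> arm_command:
  commands:
    - [[-0.9,-0.45,0],[0,0,0]]
    - [[-0.9,-0.45,0],[0,0,0]]
    - [[-0.9,-0.45,0],[0,0,0]]
    - [[-0.9,-0.45,0],[0,0,0]]
    - [[-0.2,0,0],[0,0,0]]

```text
t: 17.05
position: [0.5925, -0.0583, 0.1194]
tcp_rot: [[-0.986, -0.168, -0.001], [-0.168, 0.986, -0.0], [0.001, -0.0, -1.0]]
wrist_force: [-0.8, -0.1, -0.2]
gripper_width: 0.598
gripper_force: 0.0
```

>>> arm_command:
  commands:
    - [[0,0,0],[0,0,0]]
    - [[0,0,0],[0,0,0]]
    - [[0,0,0],[0,0,0]]
    - [[0,0,0],[0,0,0]]
    - [[0,0,0],[0,0,0]]

```text
t: 17.68
position: [0.5914, -0.057, 0.1211]
tcp_rot: [[-0.986, -0.169, 0.0], [-0.169, 0.986, -0.0], [-0.0, -0.0, -1.0]]
wrist_force: [0.6, 0.3, 0.3]
gripper_width: 0.599
gripper_force: 0.0
```

```bash
python3 - <<'E'
from h import *
s=ctrl.state(); print(s['t'],s['position'],lane(s['position']),s['gripper_width'])
shot('wrist','w8');shot('side','s8')
a=cv2.imread('pics/w8.png');b=cv2.imread('pics/s8.png')[160:260,255:395]
cv2.imwrite('pics/v8.png',np.hstack([cv2.resize(a[:340,170:430],(400,523),interpolation=3),cv2.resize(b,(400,523),interpolation=3)]))
E
```

```text
17.675 [ 0.59139017 -0.05702399  0.12111167] [ 0.03849905 -0.03204263] 0.5989202117268335
```

View pics/v8.png

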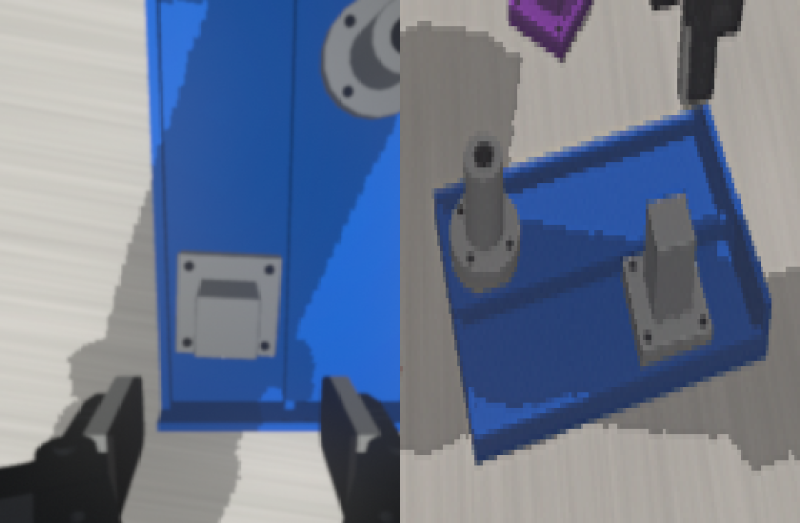

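The old hub stands upright against the front lip. The old cap's boss, at (228,328), is centred between the fingers and square. Descending and gripping.

>>> arm_command:
  commands:
    - [[-0.03,0,0.7],[0,0,0]]
    - [[0,0,0.9],[0,0,0]]
    - [[0,0,0.8],[0,0,0]]
    - [[0,0,0.5],[0,0,0]]
    - [[0,0,0.3],[0,0,0]]

```text
t: 18.4
position: [0.5922, -0.0569, 0.0242]
tcp_rot: [[-0.986, -0.169, -0.001], [-0.169, 0.986, 0.0], [0.001, 0.0, -1.0]]
wrist_force: [-0.7, -0.3, -0.0]
gripper_width: 0.601
gripper_force: 0.0
```

>>> arm_command:
  commands:
    - [[0,0,0],[0,0,0]]
    - [[0,0,0],[0,0,0]]
    - [[0,0,0],[0,0,0]]
    - [[0,0,0],[0,0,0]]
    - [[0,0,0],[0,0,0]]
  grip: -1

```text
t: 19.02
position: [0.5928, -0.057, 0.0254]
tcp_rot: [[-0.986, -0.169, 0.001], [-0.169, 0.986, -0.0], [-0.001, -0.0, -1.0]]
wrist_force: [-0.1, -0.2, 3.5]
gripper_width: 0.315
gripper_force: 60.4
```

>>> arm_command:
  commands:
    - [[0,0,-0.08],[0,0,0]]
    - [[0.7,0,0],[0,0,0]]
    - [[0.9,0,0],[0,0,0]]
    - [[0.9,0,0],[0,0,0]]
    - [[0.7,0,0],[0,0,0]]

```text
t: 19.65
position: [0.4963, -0.0731, 0.0271]
tcp_rot: [[-0.986, -0.169, -0.001], [-0.169, 0.986, 0.0], [0.001, 0.0, -1.0]]
wrist_force: [1.4, 0.2, -1.2]
gripper_width: 0.313
gripper_force: 60.1
```

>>> arm_command:
  commands:
    - [[0.3,0,0],[0,0,0]]
    - [[0.1,0,0],[0,0,0]]
    - [[0,0,0],[0,0,0]]
    - [[0,0,0],[0,0,0]]
    - [[0,0,0],[0,0,0]]

```text
t: 20.27
position: [0.4864, -0.0752, 0.0273]
tcp_rot: [[-0.986, -0.169, 0.0], [-0.169, 0.986, -0.0], [-0.0, -0.0, -1.0]]
wrist_force: [-0.0, 0.2, -0.9]
gripper_width: 0.312
gripper_force: 60.1
```

```bash
python3 - <<'E'
from h import *
s=ctrl.state(); print(s['t'],s['position'],lane(s['position']),s['gripper_width'],s['wrist_force'])
shot('wrist','w9')
im=cv2.imread('pics/w9.png')[100:340,220:420]
cv2.imwrite('pics/v9.png',cv2.resize(im,None,fx=2.5,fy=2.5,interpolation=3))
E
```

```text
20.275 [ 0.48639424 -0.07515157  0.02725387] [-0.06805026 -0.03203889] 0.3116811895498569 [-0.01330328  0.20275329 -0.87185249]
```

View pics/v9.png

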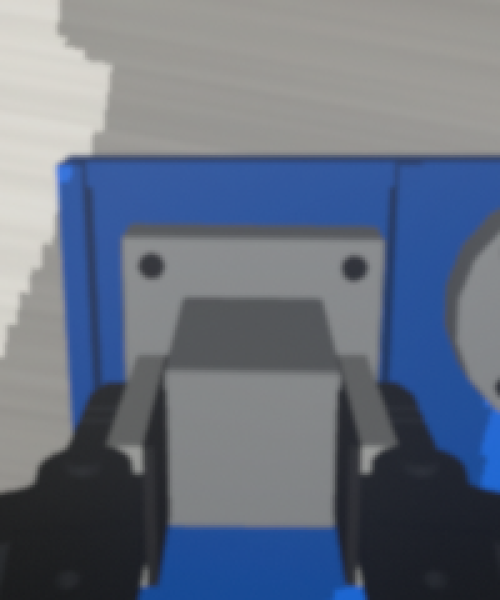

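The cap is held square, with its plate 2–3 mm nearer the divider (right edge 385, divider 390; left edge 122, wall 92). I'll shift it 2 mm outward and advance.

```bash
python3 - <<'E'
from h import *
c=cal('w9'); print(lane(back(c,321,194.4,.018)),'lip',lane(back(c,321,100+157/2.5,.010)))
E
```

```text
[-0.09420537 -0.03132319] lip [-0.10845771 -0.03130833]
```

>>> arm_command:
  commands:
    - [[0,-0.07,0],[0,0,0]]
    - [[0.1,0,0],[0,0,0]]
    - [[0.06,0,0],[0,0,0]]
    - [[0,0,0],[0,0,0]]
    - [[0,0,0],[0,0,0]]

```text
t: 20.95
position: [0.4816, -0.0781, 0.0274]
tcp_rot: [[-0.986, -0.169, 0.0], [-0.169, 0.986, -0.0], [-0.0, -0.0, -1.0]]
wrist_force: [0.3, -0.0, -0.6]
gripper_width: 0.31
gripper_force: 60.1
```

>>> arm_command:
  commands:
    - [[0.06,0,0],[0,0,0]]
    - [[0.04,0,0],[0,0,0]]
    - [[0,0,0],[0,0,0]]
    - [[0,0,0],[0,0,0]]
    - [[0,0,0],[0,0,0]]

```text
t: 21.58
position: [0.4786, -0.0786, 0.0273]
tcp_rot: [[-0.986, -0.169, -0.0], [-0.169, 0.986, -0.0], [0.0, -0.0, -1.0]]
wrist_force: [-0.4, 0.7, -1.2]
gripper_width: 0.311
gripper_force: 60.1
```

>>> arm_command:
  commands:
    - [[0.02,0,0],[0,0,0]]
    - [[0.02,0,0],[0,0,0]]
    - [[0,0,0],[0,0,0]]
    - [[0,0,0],[0,0,0]]
    - [[0,0,0],[0,0,0]]

```text
t: 22.2
position: [0.4782, -0.0787, 0.0275]
tcp_rot: [[-0.986, -0.169, 0.002], [-0.169, 0.986, 0.0], [-0.002, 0.0, -1.0]]
wrist_force: [4.9, 1.5, -2.3]
gripper_width: 0.307
gripper_force: 59.9
```

>>> arm_command:
  commands:
    - [[0.02,0,0],[0,0,0]]
    - [[0,0,0],[0,0,0]]
    - [[0,0,0],[0,0,0]]
    - [[0,0,0],[0,0,0]]
    - [[0,0,0],[0,0,0]]

```text
t: 22.82
position: [0.4781, -0.0787, 0.0276]
tcp_rot: [[-0.986, -0.169, 0.002], [-0.169, 0.986, 0.001], [-0.003, 0.0, -1.0]]
wrist_force: [6.0, 2.3, -2.7]
gripper_width: 0.315
gripper_force: 59.8
```

Contact again (about 6 N). I'll lower, release and rise, and compute the yaw of the new cap from the earlier wrist frame, where its plate corners were at (15,117), (93,160) and (60,220).

>>> arm_command:
  commands:
    - [[0,0,0.04],[0,0,0]]
    - [[0,0,0.04],[0,0,0]]
    - [[0,0,0],[0,0,0]]
    - [[0,0,0],[0,0,0]]
    - [[0,0,0],[0,0,0]]

```text
t: 23.45
position: [0.4784, -0.0793, 0.0256]
tcp_rot: [[-0.986, -0.169, 0.003], [-0.169, 0.986, -0.001], [-0.003, -0.001, -1.0]]
wrist_force: [5.5, 1.7, 0.0]
gripper_width: 0.314
gripper_force: 60.4
```

>>> arm_command:
  commands:
    - [[0,0,0],[0,0,0]]
    - [[0,0,0],[0,0,0]]
    - [[0,0,0],[0,0,0]]
    - [[0,0,0],[0,0,0]]
    - [[0,0,0],[0,0,0]]
  grip: 0.2

```text
t: 24.08
position: [0.4766, -0.0789, 0.0248]
tcp_rot: [[-0.986, -0.169, -0.0], [-0.169, 0.986, -0.0], [0.0, 0.0, -1.0]]
wrist_force: [-0.1, -0.1, -0.3]
gripper_width: 0.598
gripper_force: 0.0
```

>>> arm_command:
  commands:
    - [[0,0,-0.5],[0,0,0]]
    - [[0,0,-0.9],[0,0,0]]
    - [[0,0,-0.9],[0,0,0]]
    - [[0,0,-0.9],[0,0,0]]
    - [[0,0,-0.8],[0,0,0]]

```text
t: 24.7
position: [0.477, -0.0789, 0.147]
tcp_rot: [[-0.986, -0.169, 0.001], [-0.169, 0.986, -0.001], [-0.001, -0.001, -1.0]]
wrist_force: [0.3, 0.4, 0.1]
gripper_width: 0.6
gripper_force: 0.0
```

```bash
python3 - <<'E'
from h import *
c=cal('w3'); P=[back(c,u/1.25,v/1.25,.012)[:2] for u,v in((15,117),(93,160),(60,220))]
print(P)
for a,b in((0,1),(1,2)): d=P[b]-P[a]; print(np.linalg.norm(d),np.degrees(np.arctan2(d[1],d[0])))
print('centre',(P[0]+P[2])/2)
D=cal('side0'); q=lambda x,y:(235+x/2.4,255+(y-336)/2.4)
for n,p in (('A',(298,400)),('B',(373,419)),('C',(357,472)),('D',(285,456))): print(n,back(D,*q(*p),.012)[:2])
s=ctrl.state(); print(s['position'])
E
```

```text
[array([ 0.56766924, -0.25898626]), array([ 0.58716976, -0.20902335]), array([ 0.63282571, -0.23262133])]
0.05363359647710574 68.6793059183144
0.05139387750821643 -27.33288454603304
centre [ 0.60024748 -0.2458038 ]
A [ 0.58562244 -0.21886515]
B [ 0.6359036  -0.24024377]
C [ 0.61419472 -0.28170271]
D [ 0.56758079 -0.26452279]
[ 0.4770422  -0.07894468  0.14704834]
```

>>> arm_command:
  commands:
    - [[-0.45,-0.89,0],[0,0,0]]
    - [[-0.45,-0.89,0],[0,0,0]]
    - [[-0.45,-0.89,0],[0,0,0]]
    - [[-0.45,-0.89,0],[0,0,0]]
    - [[-0.45,-0.89,0],[0,0,0]]

```text
t: 25.32
position: [0.5665, -0.1998, 0.1461]
tcp_rot: [[-0.986, -0.169, 0.001], [-0.169, 0.986, -0.0], [-0.001, -0.0, -1.0]]
wrist_force: [-0.3, -0.3, 0.1]
gripper_width: 0.598
gripper_force: 0.0
```

>>> arm_command:
  commands:
    - [[-0.45,-0.89,0],[0,0,0]]
    - [[-0.45,-0.89,0],[0,0,0]]
    - [[0,0,0.2],[0,0,0.83]]
    - [[0,0,0.2],[0,0,0.83]]
    - [[0,0,0.2],[0,0,0.83]]

```text
t: 25.95
position: [0.6015, -0.2472, 0.1278]
tcp_rot: [[-0.984, 0.181, 0.0], [0.181, 0.984, -0.0], [-0.0, -0.0, -1.0]]
wrist_force: [-0.1, 0.9, 0.4]
gripper_width: 0.604
gripper_force: 0.0
```

>>> arm_command:
  commands:
    - [[0,0,0.2],[0,0,0.83]]
    - [[0,0,0.1],[0,0,0.83]]
    - [[0,0,0],[0,0,0]]
    - [[0,0,0],[0,0,0]]
    - [[0,0,0],[0,0,0]]

```text
t: 26.58
position: [0.6017, -0.2472, 0.1184]
tcp_rot: [[-0.918, 0.397, 0.001], [0.397, 0.918, -0.0], [-0.001, -0.0, -1.0]]
wrist_force: [0.6, 0.5, 0.7]
gripper_width: 0.598
gripper_force: 0.0
```

```bash
python3 - <<'E'
from h import *
s=ctrl.state(); print(s['t'],s['position'],s['gripper_width'],s['joint_positions'])
shot('wrist','w10');shot('side','s10')
a=cv2.imread('pics/w10.png')[60:340,200:440];b=cv2.imread('pics/s10.png')[150:250,255:395]
cv2.imwrite('pics/v10.png',np.hstack([cv2.resize(a,(480,560),interpolation=3),cv2.resize(b,(320,560),interpolation=3)]))
E
```

```text
26.575 [ 0.60170234 -0.24717758  0.11836461] 0.598126744384756 [-2.88296980e+01  3.36693338e+01 -2.97065670e+00  5.33276640e+01
  7.25952876e-04 -5.41740423e+00]
```

View pics/v10.png

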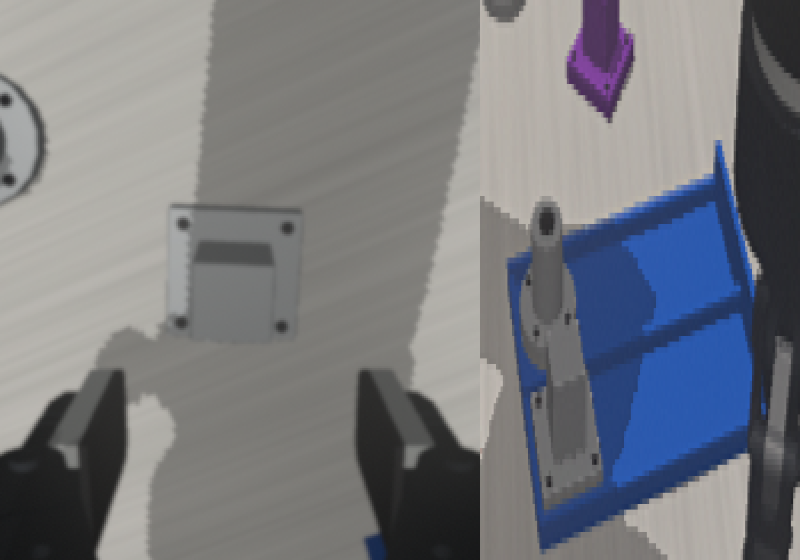

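Both old parts stand against the lip. The new cap's boss, at (231,302), is nearly square to the tool and a little left of the finger centre (241).

```bash
python3 - <<'E'
from h import *
s=ctrl.state();c=cal('w10');X=back(c,315.5,211.3,.05);print(X, s['tcp_rot'].T@(X-s['position'])/.03)
P=[back(c,200+u/2,60+v/2,.012) for u,v in((168,205),(301,210),(168,336),(296,342))]
print([s['tcp_rot'].T@(p-s['position'])*1000 for p in P], s['tcp_rot'].T@(np.mean(P,0)-s['position']))
E
```

```text
[ 0.6006449  -0.24969454  0.05      ] [-0.00345802 -0.0904056   2.27107136]
[array([ 27.25993592, -27.14069221, 106.12582308]), array([ 25.36231756,  23.5808934 , 106.1245242 ]), array([-25.57381549, -28.60499814, 106.13974665]), array([-28.10882481,  22.84221624, 106.13858941])] [-0.0002651  -0.00233065  0.10613217]
```

>>> arm_command:
  commands:
    - [[0,-0.08,0.6],[0,0,0]]
    - [[0,0,0.9],[0,0,0]]
    - [[0,0,0.8],[0,0,0]]
    - [[0,0,0.6],[0,0,0]]
    - [[0,0,0.36],[0,0,0]]

```text
t: 27.3
position: [0.5998, -0.249, 0.0183]
tcp_rot: [[-0.917, 0.398, -0.002], [0.398, 0.917, 0.001], [0.002, 0.0, -1.0]]
wrist_force: [0.7, 0.1, -0.2]
gripper_width: 0.599
gripper_force: 0.0
```

>>> arm_command:
  commands:
    - [[0,0,0],[0,0,0]]
    - [[0,0,0],[0,0,0]]
    - [[0,0,0],[0,0,0]]
    - [[0,0,0],[0,0,0]]
    - [[0,0,0],[0,0,0]]
  grip: -1

```text
t: 27.92
position: [0.6007, -0.2494, 0.0203]
tcp_rot: [[-0.917, 0.398, 0.0], [0.398, 0.917, -0.0], [-0.0, -0.0, -1.0]]
wrist_force: [0.8, -0.1, -1.6]
gripper_width: 0.318
gripper_force: 60.9
```

>>> arm_command:
  commands:
    - [[0,0,-0.3],[0,0,0]]
    - [[0,0,-0.7],[0,0,0]]
    - [[0,0,-0.7],[0,0,0]]
    - [[0,0,-0.7],[0,0,0]]
    - [[0,0,-0.3],[0,0,0]]

```text
t: 28.55
position: [0.6015, -0.2498, 0.1031]
tcp_rot: [[-0.917, 0.398, 0.002], [0.398, 0.917, -0.001], [-0.003, -0.0, -1.0]]
wrist_force: [0.2, 0.3, -2.3]
gripper_width: 0.316
gripper_force: 61.0
```

>>> arm_command:
  commands:
    - [[0,0,0],[0,0,-0.83]]
    - [[0,0,0],[0,0,-0.83]]
    - [[0,0,0],[0,0,-0.83]]
    - [[0,0,0],[0,0,-0.83]]
    - [[0,0,0],[0,0,-0.83]]

```text
t: 29.18
position: [0.6003, -0.2491, 0.1008]
tcp_rot: [[-0.985, -0.173, -0.001], [-0.173, 0.985, 0.0], [0.001, 0.0, -1.0]]
wrist_force: [0.6, -0.1, -1.4]
gripper_width: 0.31
gripper_force: 61.2
```

>>> arm_command:
  commands:
    - [[0.167,0.9,0],[0,0,0]]
    - [[0.167,0.9,0],[0,0,0]]
    - [[0.167,0.9,0],[0,0,0]]
    - [[0.167,0.9,0],[0,0,0]]
    - [[0.167,0.9,0],[0,0,0]]

```text
t: 29.8
position: [0.5525, -0.1196, 0.1009]
tcp_rot: [[-0.986, -0.169, -0.0], [-0.169, 0.986, 0.0], [0.0, 0.0, -1.0]]
wrist_force: [0.1, 0.6, -1.9]
gripper_width: 0.313
gripper_force: 61.1
```

>>> arm_command:
  commands:
    - [[0.167,0.9,0],[0,0,0]]
    - [[0.167,0.9,0],[0,0,0]]
    - [[0,0,0],[0,0,0]]
    - [[0,0,0],[0,0,0]]
    - [[0,0,0],[0,0,0]]

```text
t: 30.42
position: [0.5346, -0.0698, 0.1011]
tcp_rot: [[-0.986, -0.168, 0.001], [-0.168, 0.986, -0.0], [-0.0, -0.0, -1.0]]
wrist_force: [0.0, -0.2, -1.7]
gripper_width: 0.311
gripper_force: 61.0
```

```bash
python3 - <<'E'
from h import *
s=ctrl.state(); print(s['t'],s['position'],lane(s['position']),s['gripper_width'],s['gripper_force'],s['wrist_force'],s['tcp_rot'].round(3))
shot('wrist','w11');shot('side','s11')
a=cv2.imread('pics/w11.png')[40:340,200:440];b=cv2.imread('pics/s11.png')[130:250,255:395]
cv2.imwrite('pics/v11.png',np.hstack([cv2.resize(a,(400,500),interpolation=3),cv2.resize(b,(400,500),interpolation=3)]))
E
```

```text
30.425 [ 0.5345586  -0.06977455  0.10112415] [-0.01967337 -0.03493631] 0.31099692839442233 61.04360103607178 [ 0.04653697 -0.2048324  -1.74562826] [[-0.986 -0.168  0.001]
 [-0.168  0.986 -0.   ]
 [-0.    -0.    -1.   ]]
```

View pics/v11.png

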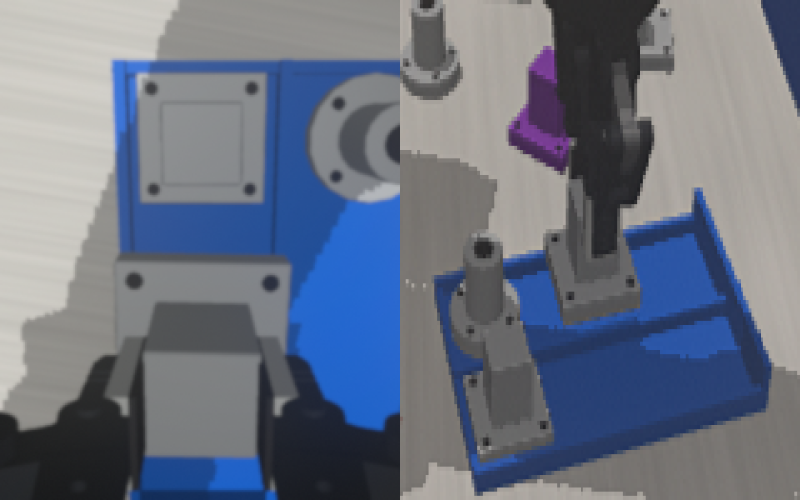

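The new cap is held square above its lane, behind the old cap (plate edges 115–290 at held height, lane walls 120–278 below). Both old parts are still against the lip. Lowering.

>>> arm_command:
  commands:
    - [[0,0,0.6],[0,0,0]]
    - [[0,0,0.8],[0,0,0]]
    - [[0,0,0.6],[0,0,0]]
    - [[0,0,0.3],[0,0,0]]
    - [[0,0,0],[0,0,0]]

```text
t: 31.15
position: [0.5337, -0.0691, 0.0316]
tcp_rot: [[-0.986, -0.169, -0.001], [-0.169, 0.986, 0.0], [0.001, 0.0, -1.0]]
wrist_force: [0.2, -0.2, -1.5]
gripper_width: 0.315
gripper_force: 61.0
```

>>> arm_command:
  commands:
    - [[0,0,0.1],[0,0,0]]
    - [[0,0,0.08],[0,0,0]]
    - [[0,0,0.07],[0,0,0]]
    - [[0,0,0],[0,0,0]]
    - [[0,0,0],[0,0,0]]

```text
t: 31.78
position: [0.5341, -0.069, 0.0247]
tcp_rot: [[-0.986, -0.169, 0.0], [-0.169, 0.986, -0.0], [-0.0, -0.0, -1.0]]
wrist_force: [0.0, 1.1, -1.8]
gripper_width: 0.313
gripper_force: 61.0
```

>>> arm_command:
  commands:
    - [[0,0,0.03],[0,0,0]]
    - [[0,0,0.02],[0,0,0]]
    - [[0,0,0],[0,0,0]]
    - [[0,0,0],[0,0,0]]
    - [[0,0,0],[0,0,0]]

```text
t: 32.4
position: [0.5343, -0.069, 0.0241]
tcp_rot: [[-0.986, -0.169, 0.001], [-0.169, 0.986, -0.0], [-0.001, -0.0, -1.0]]
wrist_force: [-2.2, 0.3, 7.0]
gripper_width: 0.309
gripper_force: 62.3
```

Floor contact. I'll release, rise and go to hover over hub A.

>>> arm_command:
  commands:
    - [[0,0,0],[0,0,0]]
    - [[0,0,0],[0,0,0]]
    - [[0,0,0],[0,0,0]]
    - [[0,0,0],[0,0,0]]
    - [[0,0,0],[0,0,0]]
  grip: 0.2

```text
t: 33.02
position: [0.534, -0.069, 0.023]
tcp_rot: [[-0.986, -0.169, -0.0], [-0.169, 0.986, 0.0], [0.0, 0.0, -1.0]]
wrist_force: [0.4, -0.3, 0.2]
gripper_width: 0.598
gripper_force: 0.0
```

>>> arm_command:
  commands:
    - [[0,0,-0.5],[0,0,0]]
    - [[0,0,-0.9],[0,0,0]]
    - [[0,0,-0.9],[0,0,0]]
    - [[0,0,-0.9],[0,0,0]]
    - [[0,0,-0.7],[0,0,0]]

```text
t: 33.65
position: [0.5346, -0.0691, 0.1425]
tcp_rot: [[-0.986, -0.169, 0.002], [-0.169, 0.986, -0.001], [-0.002, -0.001, -1.0]]
wrist_force: [-0.0, 0.6, -0.6]
gripper_width: 0.6
gripper_force: 0.0
```

>>> arm_command:
  commands:
    - [[0.232,-0.9,0],[0,0,0]]
    - [[0.232,-0.9,0],[0,0,0]]
    - [[0.232,-0.9,0],[0,0,0]]
    - [[0.232,-0.9,0],[0,0,0]]
    - [[0.232,-0.9,0],[0,0,0]]

```text
t: 34.28
position: [0.5227, -0.2089, 0.1413]
tcp_rot: [[-0.986, -0.169, 0.001], [-0.169, 0.986, -0.001], [-0.001, -0.001, -1.0]]
wrist_force: [-0.4, -0.4, 0.1]
gripper_width: 0.597
gripper_force: 0.0
```

>>> arm_command:
  commands:
    - [[0.232,-0.9,0],[0,0,0]]
    - [[0.232,-0.9,0],[0,0,0]]
    - [[0.232,-0.9,0],[0,0,0]]
    - [[0.232,-0.9,0],[0,0,0]]
    - [[0,0,0],[0,0,0]]

```text
t: 34.9
position: [0.5134, -0.3209, 0.141]
tcp_rot: [[-0.986, -0.167, 0.001], [-0.167, 0.986, -0.001], [-0.001, -0.001, -1.0]]
wrist_force: [-0.2, 0.5, -0.2]
gripper_width: 0.597
gripper_force: 0.0
```

```bash
cat > bore.py <<'E'
import sys
from h import *
fn=sys.argv[1]; g=np.array([float(a) for a in sys.argv[2:4]]); zt=float(sys.argv[4]) if len(sys.argv)>4 else .05
c=shot('wrist',fn); s=ctrl.state(); print(s['t'],s['position'],lane(s['position']))
im=cv2.imread(f'pics/{fn}.png'); gr=cv2.GaussianBlur(cv2.cvtColor(im,6),(3,3),0)
u,v=map(int,proj(c,[*g,zt])); print('pred',u,v); R=s['tcp_rot']
m=(gr<75).astype(np.uint8); n,l,st,ce=cv2.connectedComponentsWithStats(m)
for i in range(1,n):
    if 25<st[i,4]<1500 and np.hypot(*(ce[i]-[u,v]))<60: 
        X=back(c,*ce[i],zt); print(st[i],ce[i],X[:2].round(4),'tool units',(R.T@(X-s['position'])/.03).round(3), 'sz mm',st[i,2]*1000*(np.array(c['R'])@X+c['t'])[2]/f(c))
E
python3 bore.py w12 .5137 -.319
```

```text
34.95 [ 0.51332346 -0.31952796  0.14083208] [-0.0830988  -0.27743356]
pred 322 202
[315 196  16  15 201] [322.72139303 203.05472637] [ 0.5138 -0.3188] tool units [-0.019  0.02   3.028] sz mm 11.841887610420153
```

The bore measures within 1 mm of the TCP, and its size fits 14 mm. I'll grip, lift and carry hub A to the hub lane, to sit behind the old hub.

>>> arm_command:
  commands:
    - [[-0.02,0.02,0.7],[0,0,0]]
    - [[0,0,1],[0,0,0]]
    - [[0,0,1],[0,0,0]]
    - [[0,0,0.8],[0,0,0]]
    - [[0,0,0.5],[0,0,0]]

```text
t: 35.58
position: [0.5136, -0.3167, 0.0193]
tcp_rot: [[-0.985, -0.17, -0.001], [-0.17, 0.985, 0.001], [0.001, 0.001, -1.0]]
wrist_force: [-0.1, -0.4, 0.7]
gripper_width: 0.599
gripper_force: 0.0
```

>>> arm_command:
  commands:
    - [[0,0,0],[0,0,0]]
    - [[0,0,0],[0,0,0]]
    - [[0,0,0],[0,0,0]]
    - [[0,0,0],[0,0,0]]
    - [[0,0,0],[0,0,0]]
  grip: -1

```text
t: 36.2
position: [0.5142, -0.3186, 0.0206]
tcp_rot: [[-0.986, -0.169, 0.001], [-0.169, 0.986, -0.0], [-0.001, -0.001, -1.0]]
wrist_force: [1.0, -0.8, 2.1]
gripper_width: 0.301
gripper_force: 59.1
```

>>> arm_command:
  commands:
    - [[0,0,-0.3],[0,0,0]]
    - [[0,0,-0.7],[0,0,0]]
    - [[0,0,-0.7],[0,0,0]]
    - [[0,0,-0.7],[0,0,0]]
    - [[0,0,-0.4],[0,0,0]]

```text
t: 36.83
position: [0.5144, -0.3187, 0.1057]
tcp_rot: [[-0.986, -0.169, 0.001], [-0.169, 0.986, -0.001], [-0.001, -0.001, -1.0]]
wrist_force: [-0.4, 0.5, -1.9]
gripper_width: 0.303
gripper_force: 59.1
```

>>> arm_command:
  commands:
    - [[-0.171,0.862,0],[0,0,0]]
    - [[-0.171,0.862,0],[0,0,0]]
    - [[-0.171,0.862,0],[0,0,0]]
    - [[-0.171,0.862,0],[0,0,0]]
    - [[-0.171,0.862,0],[0,0,0]]

```text
t: 37.45
position: [0.5163, -0.1841, 0.1033]
tcp_rot: [[-0.985, -0.17, -0.002], [-0.17, 0.985, 0.001], [0.001, 0.002, -1.0]]
wrist_force: [-0.1, 0.1, -1.1]
gripper_width: 0.305
gripper_force: 59.3
```

>>> arm_command:
  commands:
    - [[-0.171,0.862,0],[0,0,0]]
    - [[-0.171,0.862,0],[0,0,0]]
    - [[-0.171,0.862,0],[0,0,0]]
    - [[-0.171,0.862,0],[0,0,0]]
    - [[-0.171,0.862,0],[0,0,0]]

```text
t: 38.08
position: [0.5194, -0.0526, 0.1034]
tcp_rot: [[-0.985, -0.17, -0.002], [-0.17, 0.985, 0.001], [0.002, 0.001, -1.0]]
wrist_force: [-0.5, -0.4, -1.5]
gripper_width: 0.302
gripper_force: 59.3
```

>>> arm_command:
  commands:
    - [[-0.171,0.862,0],[0,0,0]]
    - [[-0.171,0.862,0],[0,0,0]]
    - [[0,0,0],[0,0,0]]
    - [[0,0,0],[0,0,0]]
    - [[0,0,0],[0,0,0]]

```text
t: 38.7
position: [0.5219, -0.0026, 0.1039]
tcp_rot: [[-0.986, -0.168, -0.0], [-0.168, 0.986, -0.0], [0.0, -0.0, -1.0]]
wrist_force: [0.1, 0.3, -1.9]
gripper_width: 0.305
gripper_force: 59.4
```

```bash
python3 bore.py w13 .5217 -.0031 .13; python3 - <<'E'
from h import *
c=cal('w13'); im=cv2.imread('pics/w13.png'); gr=cv2.GaussianBlur(cv2.cvtColor(im,6),(3,3),0)
# old hub bore, visible ahead
u,v=proj(c,[*unlane([-.078,.035]),.054]); print(u,v)
n,l,st,ce=cv2.connectedComponentsWithStats((gr<75).astype(np.uint8))
for i in range(1,n):
    if 40<st[i,4]<800 and ce[i][1]<180: print(st[i],ce[i],lane(back(c,*ce[i],.054)))
E
```

```text
38.75 [ 0.52198454 -0.00272171  0.10398255] [-0.0206538   0.03327826]
pred 318 277
[357 235   8   6  39] [360.41025641 237.66666667] [0.502  0.0104] tool units [ 0.582  0.542 -0.867] sz mm 3.149289810273757
[304 266  34  31 816] [320.20098039 280.62990196] [ 0.5231 -0.0021] tool units [-0.042  0.015 -0.867] sz mm 13.876340062131549
322.311607640682 125.35381763367026
[  0   0  42  18 615] [19.11544715  7.19674797] [-0.13962772 -0.12615078]
[ 34   0  30  28 231] [52.4978355  13.68831169] [-0.13648453 -0.10904642]
[228   0  30  10 211] [241.43601896   3.60189573] [-0.14108641 -0.00784744]
[174  81   6  22  92] [176.40217391  92.54347826] [-0.0962501  -0.04740513]
[273  86   8 127 429] [276.41025641 156.93006993] [-0.05977911  0.00778352]
[313 117  21  22 367] [322.89100817 127.81743869] [-0.0766051   0.03533539]
[604 122  12  36 176] [607.93181818 139.55681818] [-0.06957244  0.20197313]
[634 128   6  18  84] [637.   136.25] [-0.07144379  0.21849603]
[181 153  10  50 244] [185.85655738 176.93442623] [-0.04783521 -0.0471825 ]
```

The old hub measures at lane (-0.077, 0.035) and the held hub at (-0.020, 0.033), which leaves 57 mm between centres (about 5 mm clear). Lowering.

>>> arm_command:
  commands:
    - [[0,0,0.6],[0,0,0]]
    - [[0,0,0.8],[0,0,0]]
    - [[0,0,0.6],[0,0,0]]
    - [[0,0,0.4],[0,0,0]]
    - [[0,0,0],[0,0,0]]

```text
t: 39.38
position: [0.5214, -0.0024, 0.0314]
tcp_rot: [[-0.986, -0.168, -0.002], [-0.168, 0.986, 0.0], [0.002, 0.0, -1.0]]
wrist_force: [0.1, 1.0, -1.9]
gripper_width: 0.304
gripper_force: 59.4
```

>>> arm_command:
  commands:
    - [[0,0,0.1],[0,0,0]]
    - [[0,0,0.06],[0,0,0]]
    - [[0,0,0.05],[0,0,0]]
    - [[0,0,0],[0,0,0]]
    - [[0,0,0],[0,0,0]]

```text
t: 40.0
position: [0.5222, -0.0021, 0.0259]
tcp_rot: [[-0.986, -0.169, 0.0], [-0.169, 0.986, -0.0], [-0.0, -0.0, -1.0]]
wrist_force: [-0.9, 0.5, -2.2]
gripper_width: 0.304
gripper_force: 59.4
```

>>> arm_command:
  commands:
    - [[0,0,0.03],[0,0,0]]
    - [[0,0,0.02],[0,0,0]]
    - [[0,0,0],[0,0,0]]
    - [[0,0,0],[0,0,0]]
    - [[0,0,0],[0,0,0]]

```text
t: 40.62
position: [0.5222, -0.0021, 0.0246]
tcp_rot: [[-0.986, -0.169, 0.0], [-0.169, 0.986, -0.0], [-0.0, -0.0, -1.0]]
wrist_force: [-1.5, -0.3, 5.4]
gripper_width: 0.305
gripper_force: 60.0
```

>>> arm_command:
  commands:
    - [[0,0,0],[0,0,0]]
    - [[0,0,0],[0,0,0]]
    - [[0,0,0],[0,0,0]]
    - [[0,0,0],[0,0,0]]
    - [[0,0,0],[0,0,0]]
  grip: 0.2

```text
t: 41.25
position: [0.5221, -0.0021, 0.0242]
tcp_rot: [[-0.986, -0.169, -0.0], [-0.169, 0.986, -0.0], [0.0, 0.0, -1.0]]
wrist_force: [0.0, -0.1, -0.2]
gripper_width: 0.597
gripper_force: 0.0
```

>>> arm_command:
  commands:
    - [[0,0,-0.5],[0,0,0]]
    - [[0,0,-0.9],[0,0,0]]
    - [[0,0,-0.9],[0,0,0]]
    - [[0,0,-0.9],[0,0,0]]
    - [[0,0,-0.7],[0,0,0]]

```text
t: 41.88
position: [0.5226, -0.0022, 0.1437]
tcp_rot: [[-0.986, -0.169, 0.002], [-0.169, 0.986, -0.0], [-0.002, -0.001, -1.0]]
wrist_force: [-0.1, -0.0, -0.4]
gripper_width: 0.605
gripper_force: 0.0
```

>>> arm_command:
  commands:
    - [[0.187,0.855,0],[0,0,0]]
    - [[0.187,0.855,0],[0,0,0]]
    - [[0.187,0.855,0],[0,0,0]]
    - [[0.187,0.855,0],[0,0,0]]
    - [[0.187,0.855,0],[0,0,0]]

```text
t: 42.5
position: [0.4727, 0.1204, 0.1424]
tcp_rot: [[-0.986, -0.169, 0.001], [-0.169, 0.986, 0.0], [-0.001, -0.0, -1.0]]
wrist_force: [0.9, 0.2, -0.1]
gripper_width: 0.603
gripper_force: 0.0
```

>>> arm_command:
  commands:
    - [[0.187,0.855,0],[0,0,0]]
    - [[0.187,0.855,0],[0,0,0]]
    - [[0.187,0.855,0],[0,0,0]]
    - [[0.187,0.855,0],[0,0,0]]
    - [[0,0,0],[0,0,0]]

```text
t: 43.12
position: [0.4329, 0.218, 0.1423]
tcp_rot: [[-0.985, -0.172, 0.001], [-0.172, 0.985, 0.0], [-0.001, 0.0, -1.0]]
wrist_force: [0.4, 0.2, -0.9]
gripper_width: 0.602
gripper_force: 0.0
```

```bash
python3 bore.py w14 .4335 .217
```

```text
43.175 [0.43330667 0.21727026 0.14214035] [-0.07060275  0.26515179]
pred 318 202
[313 193  15  15 182] [319.84615385 199.9010989 ] [0.4316 0.2178] tool units [0.057 0.029 3.071] sz mm 11.128685964764461
```

>>> arm_command:
  commands:
    - [[0.057,0.03,0.7],[0,0,0]]
    - [[0,0,1],[0,0,0]]
    - [[0,0,1],[0,0,0]]
    - [[0,0,0.8],[0,0,0]]
    - [[0,0,0.54],[0,0,0]]

```text
t: 43.8
position: [0.4317, 0.2164, 0.0194]
tcp_rot: [[-0.986, -0.168, -0.0], [-0.168, 0.986, -0.001], [0.001, -0.001, -1.0]]
wrist_force: [-0.4, 0.2, 0.4]
gripper_width: 0.6
gripper_force: 0.0
```

>>> arm_command:
  commands:
    - [[0,0,0],[0,0,0]]
    - [[0,0,0],[0,0,0]]
    - [[0,0,0],[0,0,0]]
    - [[0,0,0],[0,0,0]]
    - [[0,0,0],[0,0,0]]
  grip: -1

```text
t: 44.42
position: [0.4317, 0.2176, 0.0204]
tcp_rot: [[-0.986, -0.169, 0.001], [-0.169, 0.986, 0.0], [-0.001, 0.0, -1.0]]
wrist_force: [0.4, 0.8, 0.3]
gripper_width: 0.304
gripper_force: 59.0
```

>>> arm_command:
  commands:
    - [[0,0,-0.3],[0,0,0]]
    - [[0,0,-0.7],[0,0,0]]
    - [[0,0,-0.7],[0,0,0]]
    - [[0,0,-0.7],[0,0,0]]
    - [[0,0,-0.4],[0,0,0]]

```text
t: 45.05
position: [0.432, 0.2177, 0.1056]
tcp_rot: [[-0.986, -0.169, 0.002], [-0.169, 0.986, 0.001], [-0.002, 0.0, -1.0]]
wrist_force: [0.1, -0.4, -0.4]
gripper_width: 0.305
gripper_force: 59.1
```

>>> arm_command:
  commands:
    - [[-0.406,-0.862,0],[0,0,0]]
    - [[-0.406,-0.862,0],[0,0,0]]
    - [[-0.406,-0.862,0],[0,0,0]]
    - [[-0.406,-0.862,0],[0,0,0]]
    - [[-0.406,-0.862,0],[0,0,0]]

```text
t: 45.68
position: [0.5135, 0.0996, 0.104]
tcp_rot: [[-0.986, -0.169, -0.001], [-0.169, 0.986, 0.0], [0.001, 0.0, -1.0]]
wrist_force: [-0.4, 0.4, -0.7]
gripper_width: 0.307
gripper_force: 59.2
```

>>> arm_command:
  commands:
    - [[-0.406,-0.862,0],[0,0,0]]
    - [[-0.406,-0.862,0],[0,0,0]]
    - [[-0.406,-0.862,0],[0,0,0]]
    - [[-0.406,-0.862,0],[0,0,0]]
    - [[0,0,0],[0,0,0]]

```text
t: 46.3
position: [0.5799, 0.005, 0.104]
tcp_rot: [[-0.986, -0.167, 0.001], [-0.167, 0.986, -0.0], [-0.001, -0.0, -1.0]]
wrist_force: [-0.4, -0.2, -1.3]
gripper_width: 0.307
gripper_force: 59.3
```

```bash
python3 bore.py w15 .5789 .0068 .13; python3 - <<'E'
from h import *
c=cal('w15'); im=cv2.imread('pics/w15.png'); gr=cv2.GaussianBlur(cv2.cvtColor(im,6),(3,3),0)
n,l,st,ce=cv2.connectedComponentsWithStats((gr<75).astype(np.uint8))
for i in range(1,n):
    L=lane(back(c,*ce[i],.054))
    if 100<st[i,4]<800 and abs(L[1]-.034)<.01: print(st[i],ce[i],L)
E
```

```text
46.35 [0.57879524 0.00610446 0.10377287] [0.03683024 0.03230835]
pred 324 276
[304 267  33  31 809] [320.1421508  282.26328801] [0.5819 0.0057] tool units [-0.099 -0.031 -0.874] sz mm 13.492058121505382
[316   3  23  27 496] [327.02419355  15.64314516] [-0.07669008  0.03537901]
[314 112  22  22 369] [324.66395664 122.92682927] [-0.02083719  0.03411107]
```

Hub A stands at lane (-0.021, 0.034), and the held hub is at about (0.038, 0.032). Lowering.

>>> arm_command:
  commands:
    - [[0,0,0.6],[0,0,0]]
    - [[0,0,0.8],[0,0,0]]
    - [[0,0,0.6],[0,0,0]]
    - [[0,0,0.4],[0,0,0]]
    - [[0,0,0],[0,0,0]]

```text
t: 46.98
position: [0.5777, 0.0073, 0.0313]
tcp_rot: [[-0.985, -0.17, -0.002], [-0.17, 0.985, 0.0], [0.002, 0.001, -1.0]]
wrist_force: [-0.3, -0.2, -0.3]
gripper_width: 0.308
gripper_force: 59.3
```

>>> arm_command:
  commands:
    - [[0,0,0.1],[0,0,0]]
    - [[0,0,0.06],[0,0,0]]
    - [[0,0,0.05],[0,0,0]]
    - [[0,0,0],[0,0,0]]
    - [[0,0,0],[0,0,0]]

```text
t: 47.6
position: [0.5789, 0.0066, 0.0259]
tcp_rot: [[-0.986, -0.169, 0.0], [-0.169, 0.986, -0.0], [-0.0, -0.0, -1.0]]
wrist_force: [1.0, -0.2, -2.4]
gripper_width: 0.309
gripper_force: 59.3
```

>>> arm_command:
  commands:
    - [[0,0,0.03],[0,0,0]]
    - [[0,0,0.02],[0,0,0]]
    - [[0,0,0],[0,0,0]]
    - [[0,0,0],[0,0,0]]
    - [[0,0,0],[0,0,0]]

```text
t: 48.22
position: [0.5789, 0.0066, 0.0244]
tcp_rot: [[-0.986, -0.169, 0.0], [-0.169, 0.986, -0.0], [-0.0, -0.0, -1.0]]
wrist_force: [-1.6, -0.5, 1.5]
gripper_width: 0.305
gripper_force: 59.4
```

Light floor contact. I'll release, back off up and toward the robot, and take the final look.

>>> arm_command:
  commands:
    - [[0,0,0.01],[0,0,0]]
    - [[0,0,0],[0,0,0]]
    - [[0,0,0],[0,0,0]]
    - [[0,0,0],[0,0,0]]
    - [[0,0,0],[0,0,0]]
  grip: 0.2

```text
t: 48.85
position: [0.5789, 0.0066, 0.024]
tcp_rot: [[-0.986, -0.169, 0.0], [-0.169, 0.986, 0.0], [-0.0, 0.0, -1.0]]
wrist_force: [-0.1, -0.6, 0.9]
gripper_width: 0.598
gripper_force: 0.0
```

>>> arm_command:
  commands:
    - [[0,0,-0.5],[0,0,0]]
    - [[0,0,-0.9],[0,0,0]]
    - [[0,0,-1],[0,0,0]]
    - [[0,0,-1],[0,0,0]]
    - [[0,0,-1],[0,0,0]]

```text
t: 49.48
position: [0.579, 0.0066, 0.1582]
tcp_rot: [[-0.986, -0.169, 0.001], [-0.169, 0.986, -0.0], [-0.001, -0.0, -1.0]]
wrist_force: [-0.3, 0.0, 0.4]
gripper_width: 0.6
gripper_force: 0.0
```

>>> arm_command:
  commands:
    - [[0,0.6,-1],[0,0,0]]
    - [[0,0.6,-0.8],[0,0,0]]
    - [[0,0.3,0],[0,0,0]]
    - [[0,0,0],[0,0,0]]
    - [[0,0,0],[0,0,0]]

```text
t: 50.1
position: [0.5705, 0.0506, 0.2088]
tcp_rot: [[-0.986, -0.169, -0.002], [-0.169, 0.986, -0.0], [0.002, 0.0, -1.0]]
wrist_force: [0.1, -0.1, 0.0]
gripper_width: 0.599
gripper_force: 0.0
```

```bash
python3 - <<'E'
from h import *
s=ctrl.state(); print(s['t'],s['position'],s['gripper_width'],s['wrist_force'])
for n in('wrist','side','scene'): shot(n,n+'F')
a=cv2.imread('pics/wristF.png')[0:330,120:450];b=cv2.imread('pics/sideF.png')[120:260,255:395]
cv2.imwrite('pics/vF.png',np.hstack([cv2.resize(q,(400,400),interpolation=3) for q in (a,b)]))
E
```

```text
50.1 [0.57053855 0.05061532 0.20883625] 0.5994951194020376 [ 0.07446408 -0.08037461  0.04745666]
```

View pics/vF.png

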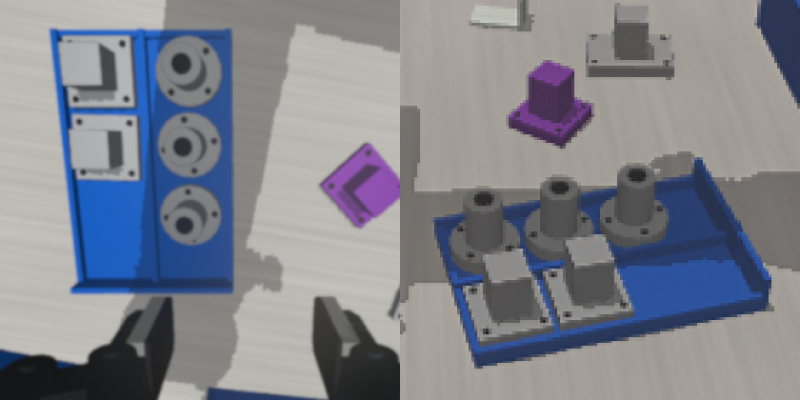

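All five parts stand upright. The caps are at (98,72) and (105,147) in one lane and the hubs at (188,70), (190,145) and (190,215) in the other. The front pair are against the lip, the look-alikes seen here (purple and oblong caps) are untouched, and the gripper is open and clear. Handing in.

```bash
python3 -c "
from bench import ctrl
print(ctrl.job_done())"
```

```text
the job is handed in; nothing more can be done
None
```

The caddy is restocked and handed in at about 50 s: old hub and old cap against the front lip, two new hubs and one new cap upright behind them in their own lanes, look-alikes left alone, gripper empty.

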